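Start the homing run of a measuring machine from its covered control box

ROBOT

A 7-joint arm with a two-finger parallel gripper is mounted at the origin on the work surface. World frame = base frame: x ahead of the robot, y to its left, z up, the work surface at z = 0. Lengths are in m, angles in rad, forces in N, time in s.
With the tool pointing down it reaches from about 0.4 to 0.9 m from the base axis. Payload 5.5 kg.
Tool frame: the origin (TCP) lies midway between the tips of the shut fingers; the grasp point (between the pads) lies 19 mm behind it (env.grasp_offset is the z of the grasp point in the tool frame, in m); z points along the fingers, x is the direction in which the jaws open and shut, and the axes are right-handed (so a half turn about z gives the same grasp; the last joint's range is limited). The gripper opens to 85 mm and grips with 20 to 120 N. Pads are 22 mm wide; open, the fingers measure 114 mm over their backs; the gripper's body (76 mm by 85 mm) begins 54 mm behind the grasp point. The pads swing forward as they close: fully open they stand 13 mm farther back than shut.
Start: joints at [-1.035, 0.501, -0.427, 1.55, 0.221, 1.138, -0.21], TCP at [0.175, 0.626, 0.231] pointing down, gripper open.
Joint ranges: [-2.88, 2.88], [-0.31, 2.03], [-1.54, 1.56], [0.2, 2.42], [-1.41, 4.55], [0.19, 2.02], [-2.57, 2.57]. Speed limits (rad/s): [2.57, 2.57, 3.14, 3.14, 3.14, 3.14, 3.14].

INTERFACE

Orientations are given as a 3x3 rotation matrix whose columns are the frame's x, y, z axes.
In Python, from rig import env gives the robot as it stands.
- The arm moves only by the shell command python3 -m jog 'ROWS' [OPENING]. ROWS is JSON, a list of rows, each an object of numbers: "dx", "dy", "dz": the shift along the world's x, y, z in mm; "roll": the turn about the world's z in rad. In form: [{"dx": .., "dy": .., "dz": .., "roll": ..}, ...]. A call has 1 to 10 rows; each row shifts and turns the commanded pose from where the row before left it; what a row does not reach is not made up. A row lasts 1/10 s, in which the tool goes at most 50 mm and 8.59 degrees, less where a joint would pass 70% of its speed; a pose out of reach is approached as far as the arm can. A call is refused whole if a number of a shift passes 50 or a number of a turn 0.15, either way. A call with a gripper value outside its range is refused whole. OPENING is the gripper command: -1 is fully open, 1 is shut, values between are in proportion, set as the call begins (- or left out, the last holds). The fingers move at their own pace and stop on an object; the grip force is fixed at half the most. Time passes only in rows, so rows that do not move let the fingers close. It gives the time, the measured TCP pose, the force and the opening at its end, in the units of the state.
- env.observe(): the state, without advancing time (a new reading comes with each control period).
- env.grab_frame(name): name is "scene" or "top" or "wrist"; returns (picture, depth): 480x640x3 uint8, red, green, blue; 480x640 float32, m along the optical axis (not along the pixel's ray), 0 where there is no reading.
- env.get_calibration(name): a dict with "camera_matrix" (3x3 intrinsics, pixels), "R" (3x3) and "t" (3): a world point X has camera coordinates R X + t. Camera axes: x right, y down, z forward; pixel columns grow to the right and rows downward; lengths in m; the calibration is good to about 2 mm. A picture is of the moment at which its call begins: read the wrist's pose just before it. get_calibration takes no time and is no camera call; for the wrist camera it gives the pose at the moment of the call.
- env.sign_off(): hands the job in, once; it reports no verdict.
The state is a dict: "time_s": time; "joints": joint angles; "qd": joint speeds; "tau": joint torques, N m; "tcp_pos": TCP position; "tool_rot": TCP orientation; "wrist_force": force on the tool from outside, world axes, zero at the start; "moment": the same for the moment, N m; "gripper_width": opening from 0.0 (shut) to 1.0 (fully open).
Only numpy, scipy, OpenCV 4.12 (cv2) and the standard library are available. Lean on these libraries where they do the work, as an engineer would, in place of code of your own. Each camera call takes 0.05 s, during which the arm holds its last target.

TASK

Start the homing run of the measuring machine from its sloping control box: swing the clear cover up until it stands open, press the blue key, then the white, then the yellow, each fully home and let up again, then keep the green key held down for two seconds and let it up. Press one key at a time and gently, since these keys must not take more than 30 N, and do not press the black or red key. Finish with the cover shut again, and leave the caliper, the ring gauge and the wooden case where they are.

Things in the scene. Friction and masses are not known exactly. Their poses are not given: they have to be found in the camera images.
- console: Fixed control box with a sloping key panel. Origin: centre of the underside of its 170 x 232 mm base plate, on the bench; x from the low front edge to the high back, y to the left of someone facing its front, z up. Its grey housing is clamped at a slope of 27 to 33 degrees about pivot; the slope is NOT reported: find the panel by touch or sight.
- pivot (a point): Middle of the line (along y) about which the housing slopes; at x -85, z 30 mm of console, same axes (not sloped). Slope coordinates from here, mm: u up the slope, v = y, n square out of the panel. Panel face n 18, u -10 to 190, 212 wide. Rim of the panel behind the cover's hinge, u 182 to 190, is bare. Cover shut: its clear sheet tops out at n 48 from u 6 to 170, 200 wide.
- cover (a joint): Clear cover over the keys, rad: 0 shut, stop at 1.62, where it leans out over the keys and leaves room only for a tool about square to the panel. Friction hinge (0.35 N m) along v at u 172, n 44 mm holds it anywhere; about 0.25 kg. Handle near its free edge: level bar, 12 mm thick, 88 free between posts, 28 mm clear below; shut, its axis is at u 32, n 82 (140 along, 38 outward from hinge).
- key_blue (a joint): Travel of the round blue key (lower row, right), m: 0 up, 0.007 fully down, square to the panel. 29 mm across, centre at u 40, v -55, top at n 31 mm when up; fixed bezel 37 mm across, up to n 22. Spring: 1.5 N starts it, 6.5 N holds it fully down, released it comes up.
- key_white (a joint): Travel of the round white key (upper row, left), m: 0 up, 0.007 fully down, square to the panel. 29 mm across, centre at u 90, v +55, top at n 31 mm when up; fixed bezel 37 mm across, up to n 22. Spring: 1.5 N starts it, 6.5 N holds it fully down, released it comes up.
- key_yellow (a joint): Travel of the round yellow key (lower row, left), m: 0 up, 0.007 fully down, square to the panel. 29 mm across, centre at u 40, v +55, top at n 31 mm when up; fixed bezel 37 mm across, up to n 22. Spring: 1.5 N starts it, 6.5 N holds it fully down, released it comes up.
- key_green (a joint): Travel of the round green key (upper row, right), m: 0 up, 0.007 fully down, square to the panel. 29 mm across, centre at u 90, v -55, top at n 31 mm when up; fixed bezel 37 mm across, up to n 22. Spring: 1.5 N starts it, 6.5 N holds it fully down, released it comes up.
- key_black (a joint): Travel of the round black key (upper row, middle), m: 0 up, 0.007 fully down, square to the panel. 29 mm across, centre at u 90, v +0, top at n 31 mm when up; fixed bezel 37 mm across, up to n 22. Spring: 1.5 N starts it, 6.5 N holds it fully down, released it comes up.
- key_red (a joint): Travel of the round red key (lower row, middle), m: 0 up, 0.007 fully down, square to the panel. 29 mm across, centre at u 40, v +0, top at n 31 mm when up; fixed bezel 37 mm across, up to n 22. Spring: 1.5 N starts it, 6.5 N holds it fully down, released it comes up.
- caliper_center (a point): Centre, 8 mm above the bench, of a loose digital caliper lying flat, 230 mm long along x, 75 wide, 15 high. Bystander.
- ring_gauge_center (a point): Centre, 14 mm above the bench, of a loose steel ring gauge lying flat, 80 mm outside, 44 bore, 28 high. Bystander.
- case_center (a point): Centre, 20 mm above the bench, of a loose wooden gauge case, 132 x 82 mm, 40 high, long side along x. Bystander.

How it is judged:
By the outcome, as a careful person would: the job done as asked, in the order asked, and still so for the second after the job is handed in, with the robot touching nothing.
It also fails if it takes over 72 s, if anything falls off the work surface, if the arm or the gripper's body presses on something with over 40 N, if the wrist force passes 120 N, or if a joint passes its speed limit or range.

## Working session

There is one attempt and no reset: what is moved stays moved. The work goes in short steps, Python scripts to look and compute and a shell command to move; the robot and the scene stay as the last step left them, time stands still between calls to the robot, and variables do not carry over. Pictures are saved under pics/ and viewed, and the job is handed in when it is done.

```bash
mkdir -p pics; ls; python3 - <<'E'
from rig import env
import cv2,numpy as np
s=env.observe()
print(s)
for n in("scene","top","wrist"):
    c=env.get_calibration(n);print(n,c)
    p,d=env.grab_frame(n)
    cv2.imwrite(f"pics/{n}0.png",p[:,:,::-1]);np.save(f"pics/{n}0.npy",d)
E
```

```text
pics
{'time_s': 0.0, 'joints': array([-1.03479925,  0.5018437 , -0.42680483,  1.55147475,  0.22077836,
        1.13826025, -0.21031259]), 'qd': array([-0.00019487, -0.00117804,  0.00014378,  0.00085122,  0.00050404,
       -0.00053746, -0.00115369]), 'tau': array([-1.03842918e-03, -5.69490194e+01, -5.81664070e+00, -2.80958283e+01,
        1.06572441e-02,  1.13176875e-02, -2.52383522e-06]), 'tcp_pos': array([0.17496434, 0.62528757, 0.23025283]), 'tool_rot': array([[ 2.69377347e-01,  9.63034511e-01, -6.12585323e-04],
       [ 9.63032771e-01, -2.69378026e-01, -1.83352234e-03],
       [-1.93076231e-03, -9.60303574e-05, -9.99998131e-01]]), 'wrist_force': array([-0.19274753,  0.59321995,  0.44944132]), 'moment': array([ 0.01259636, -0.01687358,  0.02221782]), 'gripper_width': 1.000178621051346}
scene {'camera_matrix': array([[608.14280557,   0.        , 317.92144957],
       [  0.        , 608.14280557, 242.92587184],
       [  0.        ,   0.        ,   1.        ]]), 'R': array([[ 0.08101006,  0.99669765, -0.00558195],
       [ 0.56113394, -0.05023519, -0.8261992 ],
       [-0.82375122,  0.06379822, -0.56335044]]), 't': array([ 0.02988079, -0.25837374,  1.46683122])}
top {'camera_matrix': array([[499.65401482,   0.        , 315.34536555],
       [  0.        , 499.65401482, 236.25105011],
       [  0.        ,   0.        ,   1.        ]]), 'R': array([[ 0.00317882, -0.9999869 , -0.00401288],
       [-0.97645696, -0.00223843, -0.2157007 ],
       [ 0.2156889 ,  0.00460408, -0.97645128]]), 't': array([-0.09023264,  0.649733  ,  0.83185576])}
wrist {'camera_matrix': array([[373.19979939,   0.        , 318.06824678],
       [  0.        , 373.19979939, 249.39494324],
       [  0.        ,   0.        ,   1.        ]]), 'R': array([[ 0.269286  ,  0.96305922, -0.00141189],
       [ 0.91733683, -0.25605441,  0.30484305],
       [ 0.29322039, -0.08338515, -0.95240155]]), 't': array([-0.6481677 , -0.04108793,  0.37937041])}
```

View pics/scene0.png

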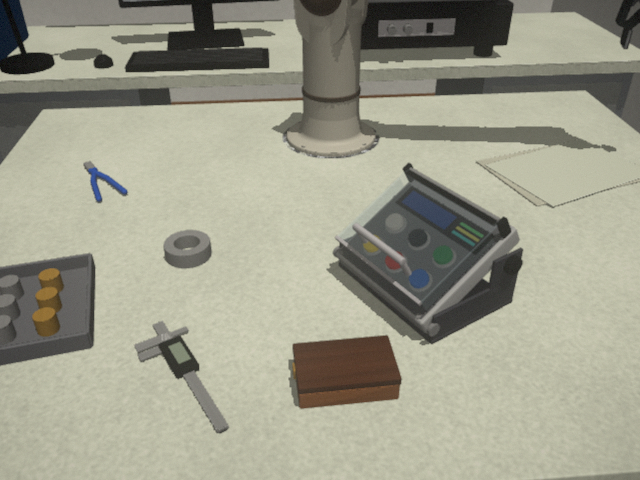

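View pics/top0.png

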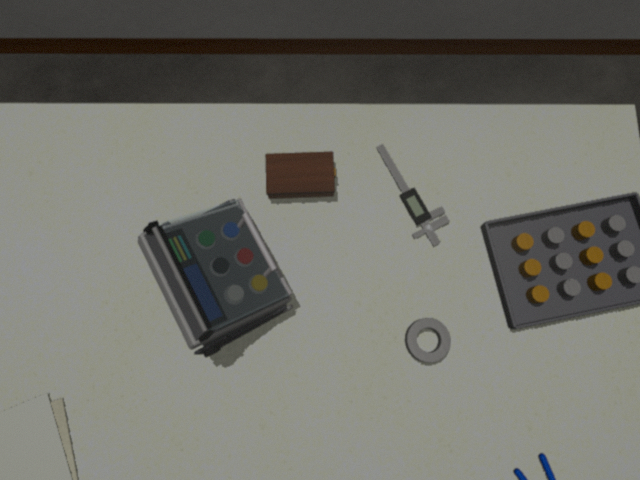

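View pics/wrist0.png

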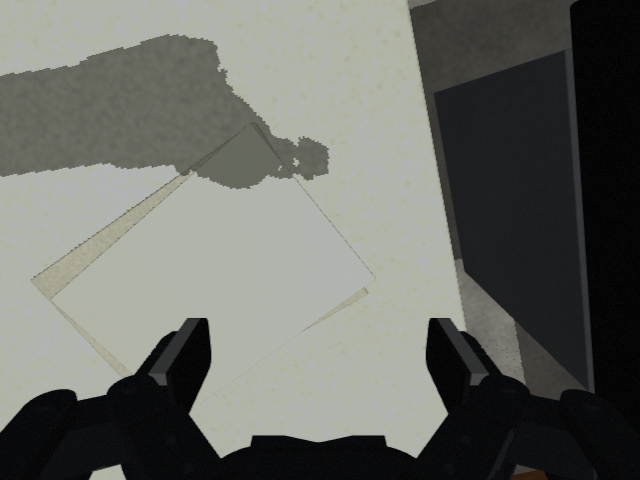

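The scene view shows the console at about (430,250), with its front facing the bench edge on the right. The handle bar runs from (357,230) to (405,262). Next I'll find the key centres in both views and triangulate them.

```bash
python3 - <<'E'
import cv2,numpy as np
a=cv2.imread('pics/scene0.png')[150:350,320:540];b=cv2.imread('pics/top0.png')[190:360,130:310]
a=cv2.resize(a,None,fx=3.0,fy=3.0,interpolation=cv2.INTER_CUBIC);b=cv2.resize(b,None,fx=3.5,fy=3.5,interpolation=cv2.INTER_CUBIC)
cv2.imwrite('pics/sc_zoom.png',a);cv2.imwrite('pics/top_zoom.png',b)
for n in('scene','top'):
    im=cv2.imread(f'pics/{n}0.png');h=cv2.cvtColor(im,cv2.COLOR_BGR2HSV)
    roi=np.zeros(h.shape[:2],np.uint8)
    if n=='scene': roi[180:300,340:500]=1
    else: roi[215:310,190:275]=1
    for c,(lo,hi) in dict(blue=(100,118),green=(55,85),yellow=(18,34),red=(170,186)).items():
        H=h[...,0].astype(int); H=np.where(H<10,H+180,H) if c=='red' else H
        m=((H>=lo)&(H<=hi)&(h[...,1]>90)&(h[...,2]>50)&(roi>0)).astype(np.uint8)
        k,l,st,ce=cv2.connectedComponentsWithStats(m)
        print(n,c,[(st[i].tolist(),ce[i].round(1).tolist()) for i in range(1,k) if st[i,4]>25])
E
```

```text
scene blue [([409, 269, 20, 19, 273], [418.8, 278.2])]
scene green []
scene yellow [([457, 227, 22, 14, 40], [467.3, 233.7]), ([364, 242, 14, 10, 89], [370.1, 247.0])]
scene red [([385, 256, 15, 13, 111], [391.4, 263.2])]
top blue [([224, 222, 15, 15, 176], [230.7, 229.3]), ([190, 264, 29, 46, 634], [201.6, 288.8])]
top green [([199, 231, 15, 14, 155], [206.1, 237.5])]
top yellow [([251, 275, 16, 16, 194], [258.9, 282.4])]
top red [([237, 248, 16, 16, 177], [244.8, 255.4])]
```

View pics/sc_zoom.png

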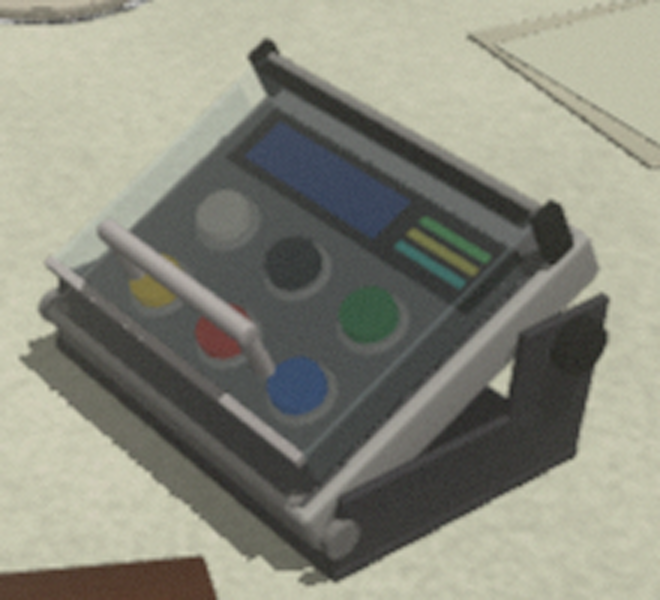

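View pics/top_zoom.png

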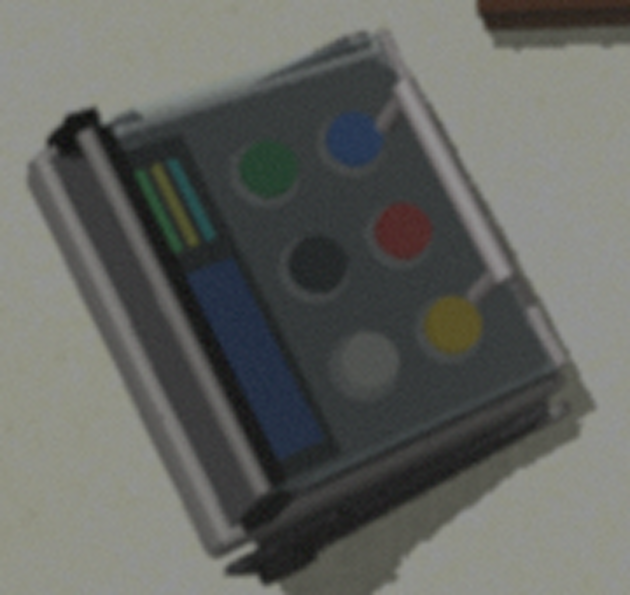

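```bash
cat > h.py <<'E'
import numpy as np
from scipy.optimize import least_squares
K={'blue':(40,-55,31),'green':(90,-55,31),'black':(90,0,31),'white':(90,55,31),'yellow':(40,55,31),'red':(40,0,31)}
def slope2world(p,par):   # p mm (u,v,n) -> m
    x,y,yaw,phi=par; u,v,n=np.asarray(p,float).T/1000
    X=-.085+u*np.cos(phi)-n*np.sin(phi); Z=.030+u*np.sin(phi)+n*np.cos(phi)
    c,s=np.cos(yaw),np.sin(yaw)
    return np.array([x+c*X-s*v,y+s*X+c*v,Z]).T
def bar(th): # handle bar axis in (u,v,n)
    return (172-140*np.cos(th)+38*np.sin(th),0,44+140*np.sin(th)+38*np.cos(th))
def proj(c,P):
    q=np.atleast_2d(P)@c['R'].T+c['t'];K_=c['camera_matrix']
    return np.array([K_[0,0]*q[:,0]/q[:,2]+K_[0,2],K_[1,1]*q[:,1]/q[:,2]+K_[1,2]]).T
E
python3 - <<'E'
from h import *; from rig import env; import cv2
obs={'scene':dict(blue=(418.9,278.4),green=(443.7,254.3),black=(418,237.7),white=(395.3,222.3)),
'top':dict(blue=(230.8,229.4),green=(206.3,237.7),black=(220.6,266),white=(234.9,292.9),yellow=(259,282.5),red=(245,255.7))}
C={n:env.get_calibration(n) for n in obs}
P={n:C[n]['camera_matrix']@np.c_[C[n]['R'],C[n]['t']] for n in obs}
T={}
for k in obs['scene']:
    X=cv2.triangulatePoints(P['scene'],P['top'],np.array(obs['scene'][k]).reshape(2,1),np.array(obs['top'][k]).reshape(2,1));T[k]=(X[:3]/X[3]).ravel();print(k,T[k].round(4))
for names in(['scene','top'],['top'],['scene']):
    def f(p): return np.concatenate([(proj(C[n],slope2world([K[k] for k in obs[n]],p))-np.array(list(obs[n].values()))).ravel() for n in names])
    r=least_squares(f,[.55,.2,2.,.52]);print(names,r.x.round(4),np.degrees(r.x[2:]),np.abs(r.fun).max().round(2))
    if len(names)==2: np.save('par.npy',r.x)
p=np.load('par.npy')
print('base',p[:2]);
for k in K: print(k,slope2world(K[k],p).round(4))
print('bar0',slope2world(bar(0),p),'ends px',proj(C['scene'],slope2world([(32,-44,82),(32,44,82)],p)),proj(C['top'],slope2world([(32,-50,82),(32,50,82)],p)))
# depth planar check of panel
d=np.load('pics/top0.npy')
for n,dd in(('top',d),('scene',np.load('pics/scene0.npy'))):
  for k,(u,v) in obs[n].items():
    z=dd[int(round(v)),int(round(u))];c=C[n];q=np.linalg.inv(c['camera_matrix'])@[u,v,1]*z
    print(n,k,(c['R'].T@(q-c['t'])).round(4))
E
```

```text
blue [0.6623 0.0644 0.0707]
green [0.6413 0.1031 0.0964]
black [0.5916 0.0761 0.0941]
white [0.545  0.0496 0.0941]
['scene', 'top'] [0.585  0.0897 2.0799 0.411 ] [119.17046184  23.54927551] 1.89
['top'] [0.581  0.0939 2.0809 0.5133] [119.22557563  29.41261178] 0.73
['scene'] [0.5894 0.0917 2.0787 0.4809] [119.10189715  27.55233176] 0.78
base [0.58498139 0.08965702]
blue [0.6626 0.0634 0.0744]
green [0.6403 0.1035 0.0944]
black [0.5922 0.0767 0.0944]
white [0.5442 0.0499 0.0944]
yellow [0.5666 0.0098 0.0744]
red [0.6146 0.0366 0.0744]
bar0 [0.62808163 0.01244478 0.11795598] ends px [[401.2822295  254.65755807]
 [363.1755712  226.62750241]] [[242.64389284 217.86013712]
 [269.73505934 268.06369558]]
top blue [0.656  0.0601 0.0976]
top green [0.6359 0.0971 0.121 ]
top black [0.5869 0.0702 0.1229]
top white [0.5418 0.0442 0.1242]
top yellow [0.5626 0.008  0.0971]
top red [0.6091 0.0335 0.098 ]
scene blue [0.6859 0.0572 0.0893]
scene green [0.6648 0.0954 0.1135]
scene black [0.6177 0.0689 0.1119]
scene white [0.5715 0.0437 0.1112]
```

```bash
python3 - <<'E'
from h import *; from rig import env; import cv2
poly={'top':np.array([[205,215],[238,208],[284,290],[225,318],[185,245]]),'scene':np.array([[398,195],[480,230],[430,290],[345,235]])}
for n in poly:
    c=env.get_calibration(n);d=np.load(f'pics/{n}0.npy');m=np.zeros(d.shape,np.uint8);cv2.fillPoly(m,[poly[n]],1)
    v,u=np.nonzero(m&(d>0).astype(np.uint8));z=d[v,u];q=(np.linalg.inv(c['camera_matrix'])@np.array([u,v,np.ones_like(u)]))*z
    X=((q.T-c['t'])@c['R'])
    ok=np.ones(len(X),bool)
    for i in range(8):
        A=np.c_[X[:,:2],np.ones(len(X))];w=np.linalg.lstsq(A[ok],X[ok,2],rcond=None)[0];r=X[:,2]-A@w;ok=np.abs(r)<max(.004,2*np.median(np.abs(r[ok])))
    g=np.hypot(w[0],w[1]);print(n,len(X),ok.sum(),r[ok].std().round(4),'slope',np.degrees(np.arctan(g)),'yaw',np.degrees(np.arctan2(w[1],w[0])),w)
    # bench check
    zz=[]
    for(u,v)in((400,400),(350,300)) if n=='top' else ((500,330),(250,300)):
        q=np.linalg.inv(c['camera_matrix'])@[u,v,1]*d[v,u];print('bench',(c['R'].T@(q-c['t'])).round(4))
    # horizontal position of pivot line: n48 plane: at pivot, z=.030+.048/cosphi vertically
    ph=np.arctan(g);e=np.array([w[0],w[1]])/g
    # z = w.xy+w2 ; along e coordinate s of pivot: g*s+w2=.030+.048/cos
    print('pivot s',(.030+.048/np.cos(ph)-w[2])/g)
    for y in(2.08,):
        for p in([.581,.0939],[.5894,.0917]): print(np.dot(p,e)-.085)
E
```

```text
top 6274 6046 0.0014 slope 29.854649242550167 yaw 119.03071604377507 [-0.27853659  0.50185862  0.25039738]
bench [ 0.3608 -0.2433 -0.0017]
bench [ 5.419e-01 -1.543e-01 -5.000e-04]
pivot s -0.28756180686750343
-0.28484439461324973
-0.29084432472093735
scene 6610 5990 0.0014 slope 29.719349714060947 yaw 119.18240857292169 [-0.27833564  0.49838223  0.25011443]
bench [ 7.050e-01  1.825e-01 -7.000e-04]
bench [ 0.6019 -0.1865 -0.0017]
pivot s -0.28877643079862836
-0.2863092895795848
-0.2923258172343875
```

```bash
python3 - <<'E'
from h import *; from rig import env
obs={'scene':dict(blue=(418.9,278.4),green=(443.7,254.3),black=(418,237.7),white=(395.3,222.3)),
'top':dict(blue=(230.8,229.4),green=(206.3,237.7),black=(220.6,266),white=(234.9,292.9),yellow=(259,282.5),red=(245,255.7))}
C={n:env.get_calibration(n) for n in obs}
yaw,phi=np.radians(119.12),np.radians(29.8);out=[]
for n in obs:
    f=lambda p:(proj(C[n],slope2world([K[k] for k in obs[n]],[*p,yaw,phi]))-np.array(list(obs[n].values()))).ravel()
    r=least_squares(f,[.58,.09]);print(n,r.x,np.abs(r.fun).max());out.append(r.x)
p=[*np.mean(out,0),yaw,phi];np.save('par.npy',p);print(p)
for k in K: print(k,slope2world(K[k],p).round(4))
for th in(0,.1,.2,.4,.6,.8,1.,1.2,1.4,1.62): print(th,slope2world(bar(th),p).round(4))
print(proj(C['scene'],slope2world([(32,-50,82),(32,50,82)],p)),proj(C['top'],slope2world([(32,-50,82),(32,50,82)],p)))
print('downhill dir',-np.cos(yaw),-np.sin(yaw))
E
```

```text
scene [0.59103256 0.09301765] 0.9376843927354059
top [0.58083641 0.09420895] 0.7872359874742187
[np.float64(0.5859344877912498), np.float64(0.0936133002022646), np.float64(2.0790362049756452), np.float64(0.5201081170943103)]
blue [0.666  0.063  0.0768]
green [0.6448 0.1009 0.1016]
black [0.5968 0.0741 0.1016]
white [0.5487 0.0474 0.1016]
yellow [0.5699 0.0095 0.0768]
red [0.6179 0.0362 0.0768]
0 [0.6336 0.008  0.1171]
0.1 [0.6351 0.0054 0.1313]
0.2 [0.6358 0.0041 0.1457]
0.4 [0.6352 0.0052 0.1746]
0.6 [0.6317 0.0114 0.2027]
0.8 [0.6257 0.0223 0.2289]
1.0 [0.6172 0.0375 0.252 ]
1.2 [0.6067 0.0564 0.2712]
1.4 [0.5945 0.0783 0.2858]
1.62 [0.5797 0.1047 0.2957]
[[401.64497181 259.72378161]
 [358.35072232 227.46404532]] [[245.41370096 214.88270646]
 [272.45548627 264.92205583]]
downhill dir 0.48664035483213974 -0.8736024067325188
```

```bash
python3 -m jog '[{"dz":40,"roll":0.06},{"dz":40,"roll":0.1},{"dx":20,"dy":-25,"dz":20,"roll":0.1},{"dx":30,"dy":-35,"roll":0.1},{"dx":30,"dy":-35,"roll":0.1},{"dx":30,"dy":-35,"roll":0.1},{"dx":30,"dy":-35,"roll":0.1},{"dx":30,"dy":-35,"roll":0.12},{"dx":30,"dy":-35},{"dx":30,"dy":-35}]'
```

```text
$[0]: bad value
```

```bash
python3 -m jog '[{"dx":30,"dy":-35},{"dx":30,"dy":-35},{"dx":30,"dy":-35},{"dx":30,"dy":-35},{"dx":30,"dy":-35},{"dx":30,"dy":-35},{"dx":30,"dy":-35},{"dx":30,"dy":-35},{"dx":30,"dy":-35},{"dx":20,"dy":-20}]'
```

```text
$[0]: bad value
```

```bash
python3 -m jog '[{"dx":0,"dy":0,"dz":40,"roll":0.06},{"dx":0,"dy":0,"dz":40,"roll":0.1},{"dx":20,"dy":-25,"dz":20,"roll":0.1},{"dx":30,"dy":-35,"dz":0,"roll":0.1},{"dx":30,"dy":-35,"dz":0,"roll":0.1},{"dx":30,"dy":-35,"dz":0,"roll":0.1},{"dx":30,"dy":-35,"dz":0,"roll":0.1},{"dx":30,"dy":-35,"dz":0,"roll":0.12},{"dx":30,"dy":-35,"dz":0,"roll":0},{"dx":30,"dy":-35,"dz":0,"roll":0}]'
```

```text
time_s: 1.15
tcp_pos: [0.406, 0.3541, 0.3312]
tool_rot: [[-0.486, 0.874, -0.0], [0.874, 0.486, -0.0], [-0.0, -0.0, -1.0]]
wrist_force: [0.3, 1.0, 0.2]
gripper_width: 1.002
```

```bash
python3 -m jog '[{"dx":31,"dy":-37,"dz":0,"roll":0},{"dx":31,"dy":-37,"dz":0,"roll":0},{"dx":31,"dy":-37,"dz":0,"roll":0},{"dx":31,"dy":-37,"dz":0,"roll":0},{"dx":31,"dy":-37,"dz":0,"roll":0},{"dx":31,"dy":-37,"dz":0,"roll":0},{"dx":31,"dy":-37,"dz":0,"roll":0},{"dx":30,"dy":-35,"dz":0,"roll":0},{"dx":0,"dy":0,"dz":0,"roll":0},{"dx":0,"dy":0,"dz":0,"roll":0}]'
python3 - <<'E'
from rig import env
import cv2,numpy as np
s=env.observe();c=env.get_calibration('wrist');np.savez('pics/w1.npz',R=c['R'],t=c['t'],K=c['camera_matrix'])
print(s['tcp_pos'],s['joints'].round(2))
for n in('wrist','scene','top'):
    p,d=env.grab_frame(n);cv2.imwrite(f'pics/{n}1.png',p[:,:,::-1]);np.save(f'pics/{n}1.npy',d)
E
```

```text
time_s: 2.15
tcp_pos: [0.6522, 0.0602, 0.3301]
tool_rot: [[-0.483, 0.876, -0.002], [0.876, 0.483, -0.0], [0.001, -0.002, -1.0]]
wrist_force: [0.3, 1.2, 0.2]
gripper_width: 1.004
[0.65224762 0.06024219 0.33009122] [ 0.03  0.42 -0.24  1.42  0.1   1.32  1.87]
```

View pics/wrist1.png

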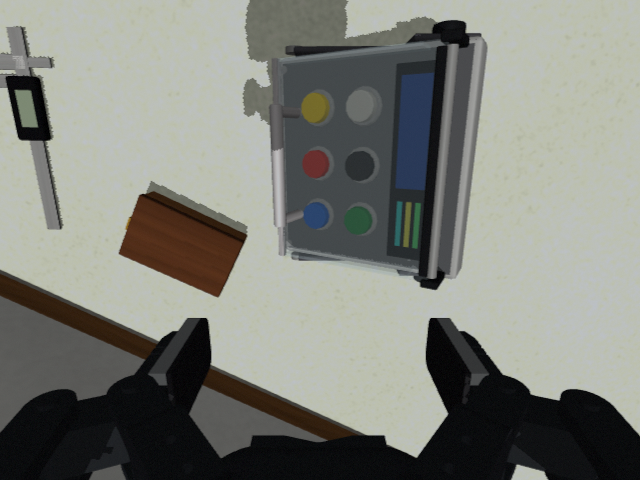

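View pics/scene1.png

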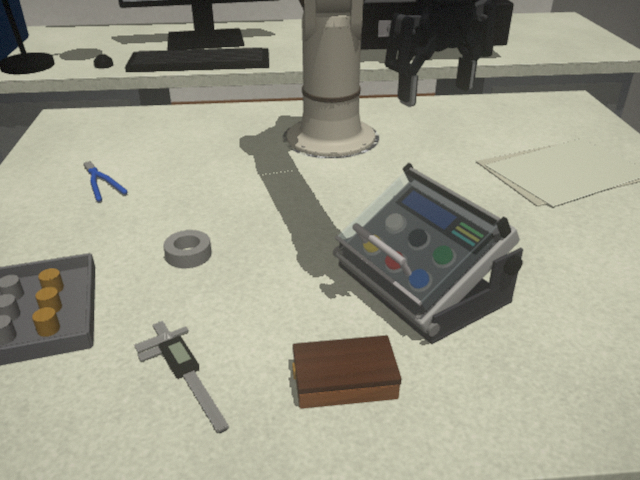

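View pics/top1.png

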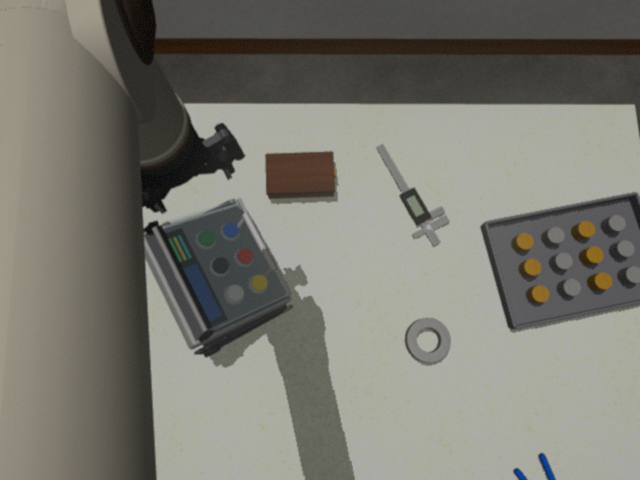

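```bash
python3 - <<'E'
from h import *; from rig import env; import cv2
s=env.observe()
for n in('scene','top'): 
    c=env.get_calibration(n)
    # open fingers: tips 13mm back, +-50mm along tool x
    P=[s['tcp_pos']+s['tool_rot']@np.array([a,0,-.013]) for a in(-.05,0,.05)]
    print(n,proj(c,np.array(P)).round(1))
w=np.load('pics/w1.npz');c=dict(R=w['R'],t=w['t'],camera_matrix=w['K'])
im=cv2.imread('pics/wrist1.png');h=cv2.cvtColor(im,cv2.COLOR_BGR2HSV)
roi=np.zeros(h.shape[:2],np.uint8);roi[85:240,295:386]=1;obs={}
for k,(lo,hi) in dict(blue=(100,118),green=(55,85),yellow=(18,34),red=(170,186)).items():
    H=h[...,0].astype(int);H=np.where(H<10,H+180,H) if k=='red' else H
    m=((H>=lo)&(H<=hi)&(h[...,1]>90)&(h[...,2]>40)&(roi>0)).astype(np.uint8)
    n_,l,st,ce=cv2.connectedComponentsWithStats(m);i=1+np.argmax(st[1:,4]);print(k,st[i],ce[i].round(1));obs[k]=st[i][:2]+(st[i][2:4]-1)/2
p=np.load('par.npy')
f=lambda q:(proj(c,slope2world([K[k] for k in obs],[*q,p[2],p[3]]))-np.array(list(obs.values()))).ravel()
r=least_squares(f,p[:2]);print('wrist',r.x,r.fun.round(1))
f=lambda q:(proj(c,slope2world([K[k] for k in obs],[*q]))-np.array(list(obs.values()))).ravel()
r=least_squares(f,p);print('wrist free',r.x,np.degrees(r.x[2:]),r.fun.round(1))
d=np.load('pics/wrist1.npy');poly=np.array([[292,65],[425,50],[415,260],[295,245]])
m=np.zeros(d.shape,np.uint8);cv2.fillPoly(m,[poly],1);v,u=np.nonzero(m&(d>0))
q=(np.linalg.inv(c['camera_matrix'])@np.array([u,v,np.ones_like(u)]))*d[v,u];X=(q.T-c['t'])@c['R']
ok=np.ones(len(X),bool)
for i in range(8):
    A=np.c_[X[:,:2],np.ones(len(X))];ww=np.linalg.lstsq(A[ok],X[ok,2],rcond=None)[0];r=X[:,2]-A@ww;ok=np.abs(r)<.004
g=np.hypot(ww[0],ww[1]);ph=np.arctan(g);print(len(X),ok.sum(),'slope',np.degrees(ph),'yaw',np.degrees(np.arctan2(ww[1],ww[0])),'pivot s',(.030+.048/np.cos(ph)-ww[2])/g)
for(u,v)in((200,100),(550,200),(280,350)):
    q=np.linalg.inv(c['camera_matrix'])@[u,v,1]*d[v,u];print('bench',(c['R'].T@(q-c['t'])).round(4))
E
```

```text
scene [[405.1 103.4]
 [436.6  94.6]
 [466.1  86.4]]
top [[229.9 170.5]
 [194.9 188.6]
 [159.3 207. ]]
blue [303 202  26  27 535] [315.7 215.1]
green [344 207  28  27 583] [357.6 220. ]
yellow [301  93  29  30 677] [314.8 107.5]
red [303 150  26  28 582] [315.3 163.5]
wrist [0.58302851 0.09210408] [ 0.   0.4  0.5  0.5 -0.2 -0.7 -0.3 -0.1]
wrist free [0.58363956 0.09155156 2.07552416 0.50408593] [118.91877487  28.88199645] [-0.2  0.4  0.5  0.5 -0.  -0.7 -0.3 -0.1]
24887 24763 slope 29.856382097184845 yaw 119.15281037932508 pivot s -0.29067603017942895
bench [ 6.223e-01 -1.169e-01 -5.000e-04]
bench [ 5.16e-01  3.22e-01 -4.00e-04]
bench [8.777e-01 1.200e-01 7.000e-04]
```

```bash
python3 - <<'E'
from h import *
np.save('par.npy',[.5834,.0914,np.radians(119.13),np.radians(29.83)]);p=np.load('par.npy')
for k in K: print(k,slope2world(K[k],p).round(4))
for th in(0,.1,.2,.4,.6,.8,1.,1.2,1.4,1.5,1.62): print(th,slope2world(bar(th),p).round(4))
w=np.load('pics/w1.npz');c=dict(R=w['R'],t=w['t'],camera_matrix=w['K'])
print(proj(c,slope2world([(32,-44,82),(32,0,82),(32,44,82)],p)))
d=np.load('pics/wrist1.npy')
for r in(120,165,190,210):
  u=np.arange(268,292);z=d[r,u];j=np.argmin(z);q=np.linalg.inv(c['camera_matrix'])@[u[j],r,1]*z[j];print(u[j],r,(c['R'].T@(q-c['t'])).round(4), u[z<z[j]+.006])
E
```

```text
blue [0.6634 0.0608 0.0768]
green [0.6423 0.0987 0.1017]
black [0.5943 0.0719 0.1017]
white [0.5462 0.0451 0.1017]
yellow [0.5673 0.0072 0.0768]
red [0.6154 0.034  0.0768]
0 [0.6311 0.0058 0.1171]
0.1 [0.6326 0.0032 0.1312]
0.2 [0.6333 0.0018 0.1457]
0.4 [0.6327 0.003  0.1746]
0.6 [0.6293 0.0091 0.2027]
0.8 [0.6232 0.02   0.2289]
1.0 [0.6147 0.0352 0.252 ]
1.2 [0.6042 0.0541 0.2713]
1.4 [0.592  0.076  0.2858]
1.5 [0.5854 0.0877 0.2911]
1.62 [0.5773 0.1024 0.2957]
[[281.08439806 213.42918066]
 [279.46678424 167.20056438]
 [277.72043142 117.29280906]]
276 120 [0.5853 0.0213 0.4728] [276]
278 165 [0.6291 0.004  0.124 ] [272 273 274 275 276 277 278 279 280 281 282 283 284]
281 190 [0.6482 0.0168 0.1235] [273 274 275 276 277 278 279 280 281 282 283 284 285]
280 210 [0.6656 0.0247 0.1234] [274 275 276 277 278 279 280 281 282 283 284 285]
```

```bash
python3 -m jog '[{"dx":-11,"dy":-27,"dz":0,"roll":0},{"dx":-10,"dy":-27,"dz":-20,"roll":0},{"dx":0,"dy":0,"dz":-40,"roll":0},{"dx":0,"dy":0,"dz":-40,"roll":0},{"dx":0,"dy":0,"dz":-30,"roll":0},{"dx":0,"dy":0,"dz":-20,"roll":0},{"dx":0,"dy":0,"dz":0,"roll":0},{"dx":0,"dy":0,"dz":0,"roll":0}]' 0.2
python3 - <<'E'
from rig import env
import cv2,numpy as np
for n in('wrist','scene'):
    p,d=env.grab_frame(n);cv2.imwrite(f'pics/{n}2.png',p[:,:,::-1]);np.save(f'pics/{n}2.npy',d)
E
```

```text
time_s: 3.1
tcp_pos: [0.6311, 0.0093, 0.1821]
tool_rot: [[-0.487, 0.873, 0.0], [0.873, 0.487, 0.0], [0.0, 0.0, -1.0]]
wrist_force: [0.9, 0.2, 1.0]
gripper_width: 0.403
```

View pics/wrist2.png

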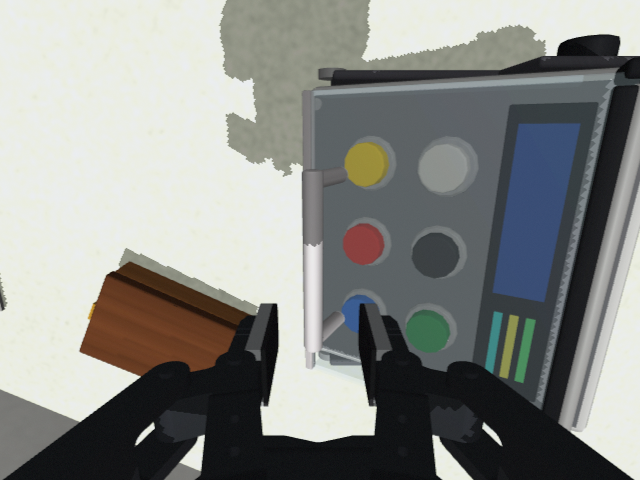

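View pics/scene2.png

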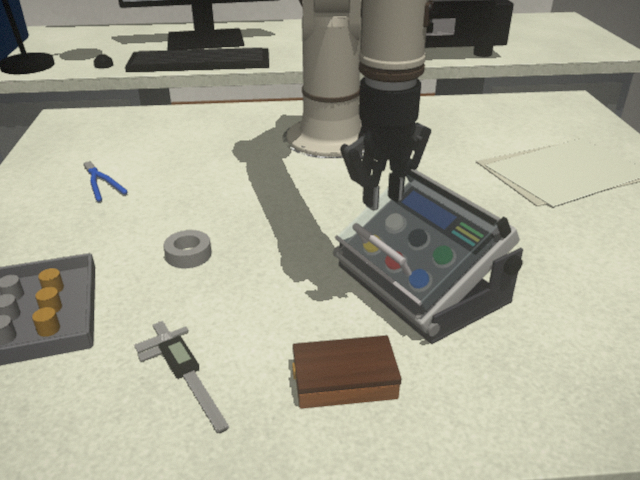

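```bash
python3 -m jog '[{"dx":0,"dy":-3,"dz":-25,"roll":0},{"dx":0,"dy":0,"dz":-25,"roll":0},{"dx":0,"dy":0,"dz":-15,"roll":0},{"dx":0,"dy":0,"dz":-10,"roll":0},{"dx":0,"dy":0,"dz":0,"roll":0},{"dx":0,"dy":0,"dz":0,"roll":0}]'
python3 - <<'E'
from rig import env
import cv2,numpy as np
for n in('wrist','scene'):
    p,d=env.grab_frame(n);cv2.imwrite(f'pics/{n}3.png',p[:,:,::-1])
E
```

```text
time_s: 3.8
tcp_pos: [0.6318, 0.0052, 0.1072]
tool_rot: [[-0.486, 0.874, 0.001], [0.874, 0.486, 0.0], [-0.0, 0.001, -1.0]]
wrist_force: [0.7, -0.4, 0.8]
gripper_width: 0.401
```

View pics/wrist3.png

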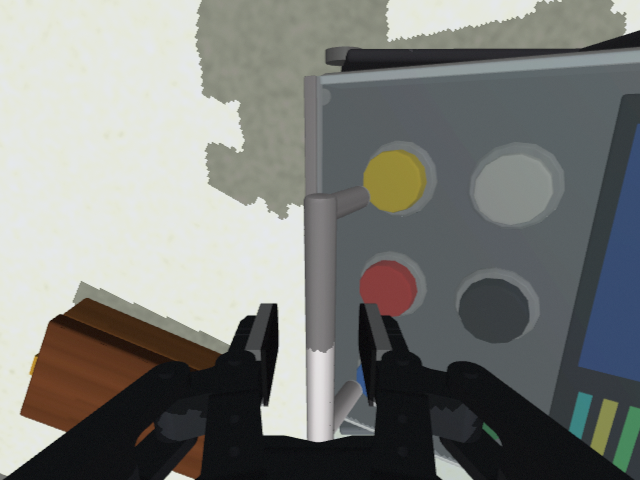

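View pics/scene3.png

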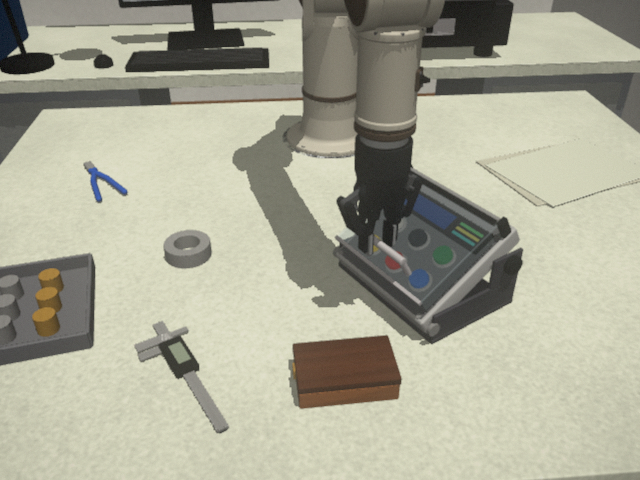

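```bash
python3 -m jog '[{"dx":0,"dy":0,"dz":0,"roll":0},{"dx":0,"dy":0,"dz":0,"roll":0},{"dx":0,"dy":0,"dz":0,"roll":0},{"dx":0,"dy":0,"dz":0,"roll":0},{"dx":0,"dy":0,"dz":0,"roll":0}]' 1
```

```text
time_s: 4.4
tcp_pos: [0.6314, 0.0057, 0.1074]
tool_rot: [[-0.486, 0.874, 0.001], [0.874, 0.486, 0.001], [0.0, 0.001, -1.0]]
wrist_force: [-2.1, 0.8, 5.2]
gripper_width: 0.113
```

```bash
python3 -m jog '[{"dx":0.8,"dy":-1.4,"dz":7,"roll":0},{"dx":0.7,"dy":-1.2,"dz":7,"roll":0},{"dx":0.7,"dy":-1.4,"dz":14.5,"roll":0},{"dx":0,"dy":0,"dz":14.5,"roll":0},{"dx":-0.6,"dy":1.2,"dz":14.4,"roll":0},{"dx":-1.3,"dy":2.4,"dz":14.2,"roll":0},{"dx":-2.1,"dy":3.7,"dz":13.9,"roll":0},{"dx":0,"dy":0,"dz":0,"roll":0}]'
```

```text
time_s: 5.2
tcp_pos: [0.6298, 0.0084, 0.1946]
tool_rot: [[-0.486, 0.874, 0.002], [0.874, 0.486, -0.001], [-0.002, 0.002, -1.0]]
wrist_force: [1.1, 1.4, -0.2]
gripper_width: 0.108
```

```bash
python3 -m jog '[{"dx":-2.7,"dy":4.9,"dz":13.3,"roll":0},{"dx":-3.4,"dy":6,"dz":12.8,"roll":0},{"dx":-3.9,"dy":7.1,"dz":12,"roll":0},{"dx":-4.5,"dy":8.1,"dz":11.1,"roll":0},{"dx":-5,"dy":9,"dz":10.2,"roll":0},{"dx":-5.5,"dy":9.9,"dz":9.1,"roll":0},{"dx":-5.9,"dy":10.6,"dz":7.9,"roll":0},{"dx":-6.3,"dy":11.3,"dz":6.6,"roll":0},{"dx":0,"dy":0,"dz":0,"roll":0}]'
```

```text
time_s: 6.1
tcp_pos: [0.5956, 0.0704, 0.2803]
tool_rot: [[-0.482, 0.876, 0.01], [0.876, 0.482, -0.006], [-0.01, 0.006, -1.0]]
wrist_force: [2.3, -7.3, 16.3]
gripper_width: 0.108
```

```bash
python3 - <<'E'
from rig import env
import cv2,numpy as np
for n in('wrist','scene','top'):
    p,d=env.grab_frame(n);p=p[:,:,::-1];cv2.imwrite(f'pics/{n}4.png',p)
    if n=='scene': cv2.imwrite('pics/scene4z.png',cv2.resize(p[60:350,290:540],None,fx=2.4,fy=2.05*1))
print(env.observe()['wrist_force'],env.observe()['joints'])
E
```

```text
[ 1.56880279 -8.33842086 15.91067632] [ 0.02813924  0.34088413 -0.24719121  1.64027578  0.0970749   1.16280465
  1.82929122]
```

View pics/wrist4.png

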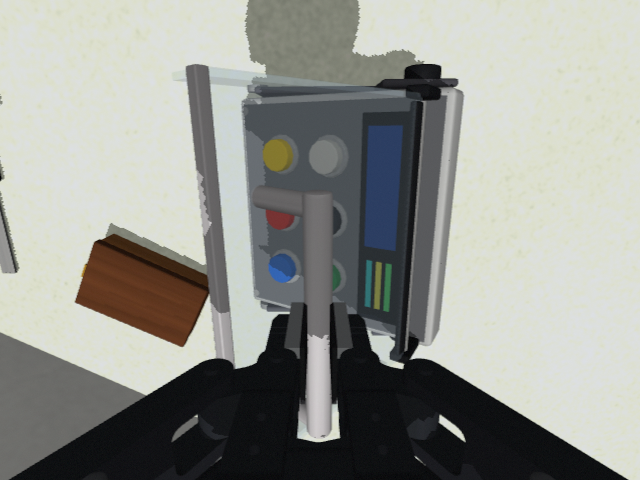

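View pics/scene4z.png

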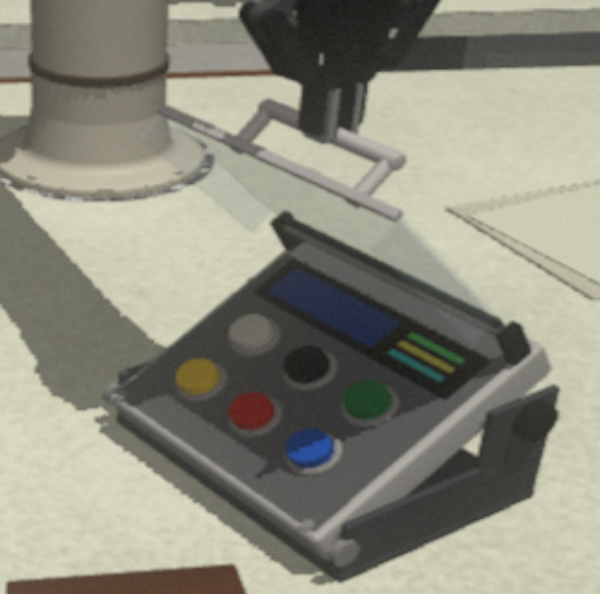

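View pics/top4.png

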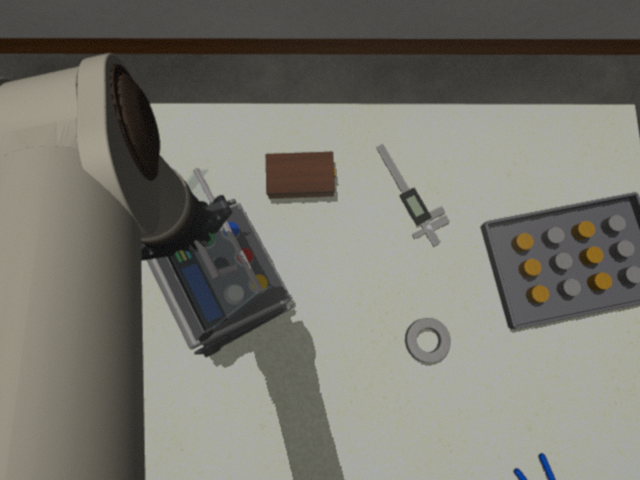

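The cover is about 1.35 rad open. Its free edge has run up against the finger linkage at about (225,365) in the wrist view. I'll let go of the bar and push the sheet from its inner side instead.

```bash
python3 -m jog '[{"dx":0,"dy":0,"dz":0,"roll":0},{"dx":0,"dy":0,"dz":0,"roll":0},{"dx":0,"dy":0,"dz":0,"roll":0}]' 0.6; python3 -m jog '[{"dx":0,"dy":0,"dz":15,"roll":0},{"dx":0,"dy":0,"dz":30,"roll":0},{"dx":0,"dy":0,"dz":40,"roll":0},{"dx":12,"dy":-22,"dz":0,"roll":0},{"dx":20,"dy":-35,"dz":0,"roll":0},{"dx":10,"dy":-18,"dz":0,"roll":0},{"dx":0,"dy":0,"dz":0,"roll":0}]' 
python3 - <<'E'
from rig import env
import cv2,numpy as np
for n in('wrist',):
    p,d=env.grab_frame(n);p=p[:,:,::-1];cv2.imwrite(f'pics/{n}5.png',p);np.save(f'pics/{n}5.npy',d);c=env.get_calibration('wrist');np.savez('pics/w5.npz',R=c['R'],t=c['t'],K=c['camera_matrix'])
p,d=env.grab_frame('scene');p=p[:,:,::-1];cv2.imwrite('pics/scene5z.png',cv2.resize(p[60:350,290:540],None,fx=2.4,fy=2.05*1))
E
```

```text
time_s: 6.55
tcp_pos: [0.5934, 0.0719, 0.2761]
tool_rot: [[-0.483, 0.875, 0.003], [0.875, 0.483, -0.003], [-0.004, 0.001, -1.0]]
wrist_force: [2.7, -6.4, 5.1]
gripper_width: 0.199
time_s: 7.25
tcp_pos: [0.6342, -0.0041, 0.3593]
tool_rot: [[-0.481, 0.877, -0.002], [0.877, 0.481, -0.002], [-0.0, -0.003, -1.0]]
wrist_force: [-0.4, -0.1, 0.1]
gripper_width: 0.198
```

View pics/wrist5.png

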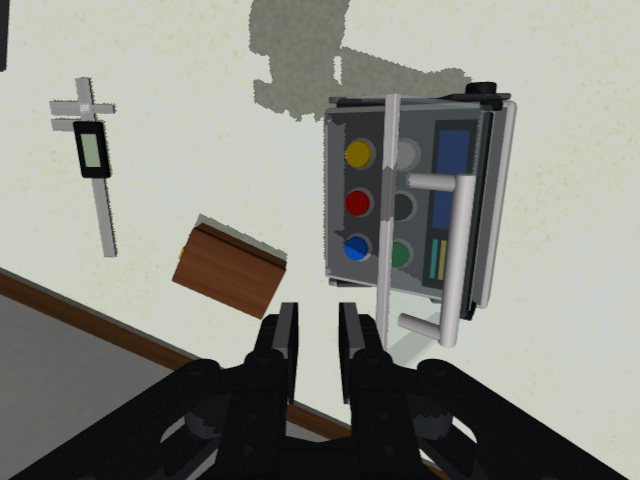

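View pics/scene5z.png

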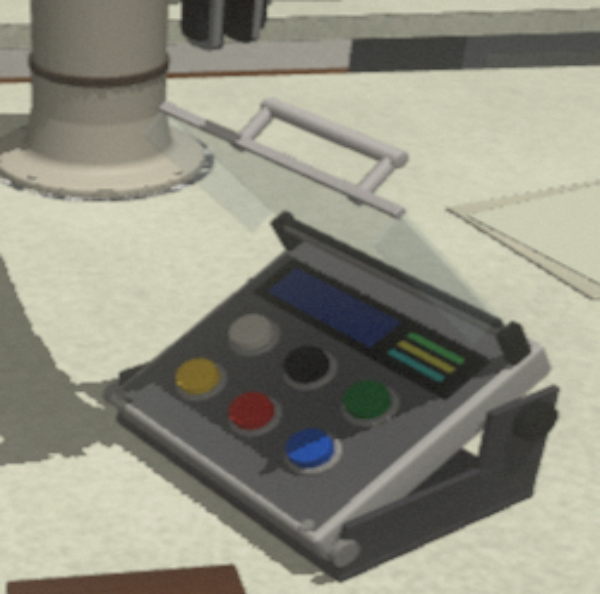

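```bash
cat >> h.py <<'E'
def world2slope(P,par):
    x,y,yaw,phi=par;d=np.atleast_2d(P)-[x,y,0];c,s=np.cos(yaw),np.sin(yaw)
    X=c*d[:,0]+s*d[:,1]+.085;v=-s*d[:,0]+c*d[:,1];Z=d[:,2]-.03
    return np.array([X*np.cos(phi)+Z*np.sin(phi),v,-X*np.sin(phi)+Z*np.cos(phi)]).T*1000
def px(c,u,v,z): return c['R'].T@(np.linalg.inv(c['camera_matrix'])@[u,v,1]*z-c['t'])
E
python3 - <<'E'
from h import *
par=np.load('par.npy');w=np.load('pics/w5.npz');c=dict(R=w['R'],t=w['t'],camera_matrix=w['K']);d=np.load('pics/wrist5.npy')
for r in(130,200,250,300):
  for rng in((375,405),(444,478)):
    u=np.arange(*rng);z=d[r,u];zm=np.min(z[z>0]);ok=(z>0)&(z<zm+.007);uc=u[ok].mean();P=px(c,uc,r,np.median(z[ok]));q=world2slope(P,par)[0]
    print(r,uc,P.round(4),q.round(1),'ang',np.arctan2(q[2]-44,172-q[0]))
print('bar offs',np.arctan2(38,140),'edge',np.arctan2(4,166))
for th in (1.35,1.4,1.5,1.62):
  e=(172-166*np.cos(th)+4*np.sin(th),0,44+166*np.sin(th)+4*np.cos(th));print(th,slope2world(e,par))
E
```

```text
130 392.0 [ 0.546  -0.0034  0.2794] [141.8  78.8 206.2] ang 1.3867399528422344
130 447.0 [0.522  0.0398 0.2248] [157.4  78.7 134.3] ang 1.4105282079147927
200 387.5 [0.5812 0.0156 0.2797] [141.5  38.8 206.7] ang 1.3854559212175137
200 463.5 [0.5594 0.0516 0.2889] [182.5  40.3 193.8] ang 1.640850705171565
250 385.5 [0.6084 0.0311 0.2803] [142.    7.5 207.1] ang 1.3891715657528247
250 458.0 [0.5858 0.0667 0.2884] [182.6   9.9 193.2] ang 1.6414635183101147
300 383.0 [0.6384 0.0481 0.2797] [141.9 -27.  206.4] ang 1.3877217066940157
300 452.5 [0.6145 0.0828 0.2885] [182.7 -23.  193.2] ang 1.6425280061157859
bar offs 0.2650428598974545 edge 0.02409172342492131
1.35 [0.61593367 0.03302049 0.27885506]
1.4 [0.61282298 0.03860241 0.28415425]
1.5 [0.60623457 0.05042487 0.2937622 ]
1.62 [0.59776169 0.0656289  0.30343735]
```

```bash
python3 -m jog '[{"dx":0,"dy":0,"dz":-30,"roll":0},{"dx":0,"dy":0,"dz":-35,"roll":0},{"dx":0,"dy":0,"dz":-20,"roll":0},{"dx":-5,"dy":9,"dz":0,"roll":0},{"dx":-5,"dy":9,"dz":0,"roll":0},{"dx":-3,"dy":5,"dz":0,"roll":0},{"dx":-3,"dy":6,"dz":0,"roll":0},{"dx":-3,"dy":6,"dz":0,"roll":0},{"dx":-3,"dy":6,"dz":0,"roll":0},{"dx":0,"dy":0,"dz":0,"roll":0}]' 1
```

```text
time_s: 8.35
tcp_pos: [0.6177, 0.0335, 0.2823]
tool_rot: [[-0.48, 0.877, 0.016], [0.877, 0.48, -0.009], [-0.016, 0.009, -1.0]]
wrist_force: [5.6, -15.9, 14.0]
gripper_width: 0.001
```

```bash
python3 - <<'E'
from rig import env
import cv2,numpy as np
p,d=env.grab_frame('wrist');cv2.imwrite('pics/wrist6.png',p[:,:,::-1])
p,d=env.grab_frame('scene');p=p[:,:,::-1];cv2.imwrite('pics/scene6z.png',cv2.resize(p[0:350,290:540],None,fx=2.4,fy=1.7))
s=env.observe();print(s['wrist_force'],s['moment'],s['tcp_pos'],s['joints'].round(3),s['tau'].round(1))
E
```

```text
[  3.91598601 -14.17817373  17.27899329] [-3.20260937 -0.7611044   0.03084994] [0.61781191 0.03355997 0.28224374] [ 0.067  0.368 -0.224  1.596  0.098  1.173  1.893] [ -9.3 -41.5 -10.6 -20.7  -4.9   0.3  -0.1]
```

View pics/wrist6.png

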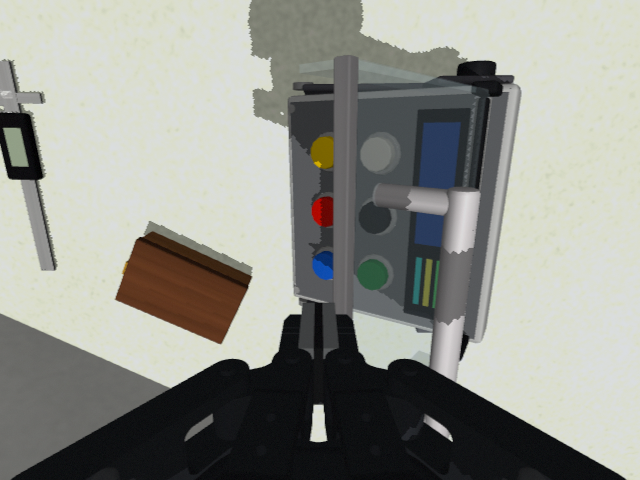

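View pics/scene6z.png

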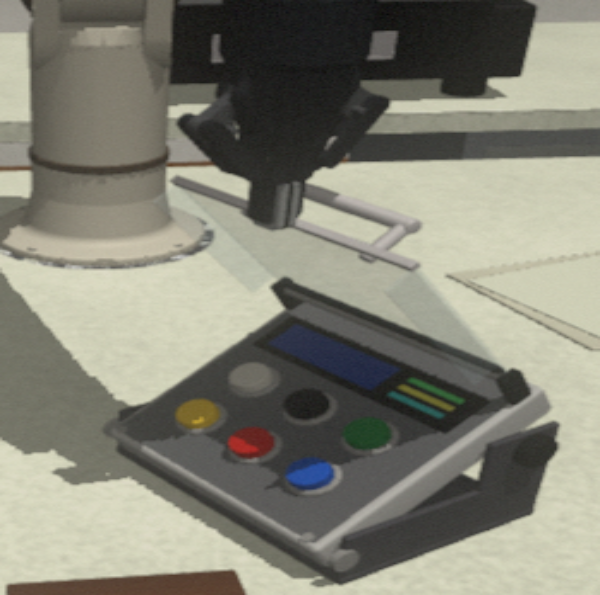

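```bash
python3 - <<'E'
from h import *
from rig import env
par=np.load('par.npy')
c=env.get_calibration('wrist');p,d=env.grab_frame('wrist')
for r in(100,200,280,340):
  for rng in((325,368),(440,484)):
    u=np.arange(*rng);z=d[r,u];zm=np.min(z[z>0.1]);ok=(z>0.1)&(z<zm+.007);uc=u[ok].mean();P=px(c,uc,r,np.median(z[ok]));q=world2slope(P,par)[0]
    print(r,uc,ok.sum(),P.round(4),q.round(1),'ang',np.arctan2(q[2]-44,172-q[0]))
s=env.observe();print(world2slope(s['tcp_pos'],par))
for k in range(0,60,10):
  print(k,world2slope(s['tcp_pos']+[-.487*.0145,.874*.0145,k/1000],par).round(1))
E
```

```text
100 346.1666666666667 24 [ 0.5372 -0.0013  0.2867] [150.7  85.5 209.6] ang 1.4427361742840663
100 443.0 7 [0.5083 0.043  0.2194] [163.   89.2 124.9] ang 1.4602332229692914
200 344.5 22 [0.5674 0.0154 0.2866] [150.6  51.  209.5] ang 1.441992438963459
200 460.0 39 [0.5469 0.0504 0.2922] [188.6  51.9 194.1] ang 1.6806165888559366
280 343.0 21 [0.5955 0.031  0.2866] [150.4  18.8 209.5] ang 1.4411835104455941
280 454.5 30 [0.573  0.0665 0.2922] [189.7  21.2 193.5] ang 1.6887420898338559
340 331.5 14 [0.6065 0.0313 0.3148] [160.1   9.1 236.6] ang 1.5090392606965062
340 450.5 22 [0.595  0.0798 0.293 ] [190.9  -4.4 193.8] ang 1.6961702920677564
[[140.83077856  -1.88230146 210.00246397]]
0 [[153.4  -1.9 202.8]]
10 [[158.4  -1.9 211.5]]
20 [[163.4  -1.9 220.1]]
30 [[168.3  -1.9 228.8]]
40 [[173.3  -1.9 237.5]]
50 [[178.3  -1.9 246.2]]
```

```bash
python3 -m jog '[{"dx":10,"dy":-18,"dz":0,"roll":0},{"dx":5,"dy":-9,"dz":-5,"roll":0},{"dx":0,"dy":0,"dz":-16,"roll":0},{"dx":-5,"dy":9,"dz":0,"roll":0},{"dx":-5,"dy":9,"dz":0,"roll":0},{"dx":-3,"dy":5,"dz":0,"roll":0},{"dx":0,"dy":0,"dz":0,"roll":0}]'; python3 -m jog '[{"dx":-2,"dy":4,"dz":0,"roll":0},{"dx":-2,"dy":4,"dz":0,"roll":0},{"dx":0,"dy":0,"dz":0,"roll":0}]'
```

```text
time_s: 9.2
tcp_pos: [0.6152, 0.0367, 0.2567]
tool_rot: [[-0.486, 0.874, 0.005], [0.874, 0.486, -0.003], [-0.005, 0.003, -1.0]]
wrist_force: [1.2, -6.3, 7.1]
gripper_width: 0.0
time_s: 9.5
tcp_pos: [0.6132, 0.0406, 0.2593]
tool_rot: [[-0.483, 0.876, 0.009], [0.876, 0.483, -0.007], [-0.01, 0.005, -1.0]]
wrist_force: [0.2, -14.9, 17.1]
gripper_width: -0.001
```

```bash
python3 -m jog '[{"dx":0,"dy":0,"dz":8,"roll":0},{"dx":-2,"dy":3,"dz":4,"roll":0},{"dx":-2,"dy":4,"dz":3,"roll":0},{"dx":0,"dy":0,"dz":0,"roll":0}]'; python3 - <<'E'
from h import *
from rig import env
par=np.load('par.npy')
c=env.get_calibration('wrist');p,d=env.grab_frame('wrist')
import cv2;cv2.imwrite('pics/wrist7.png',p[:,:,::-1])
for r in(120,200,260):
  for rng in((310,368),(400,490)):
    u=np.arange(*rng);z=d[r,u];zm=np.min(z[z>0.1]);ok=(z>0.1)&(z<zm+.007);uc=u[ok].mean();P=px(c,uc,r,np.median(z[ok]));q=world2slope(P,par)[0]
    print(r,uc,ok.sum(),P.round(4),q.round(1),'ang',np.arctan2(q[2]-44,172-q[0]))
print(env.observe()['wrist_force'])
E
```

```text
time_s: 9.9
tcp_pos: [0.6075, 0.0494, 0.2687]
tool_rot: [[-0.484, 0.875, 0.003], [0.875, 0.484, -0.004], [-0.005, 0.001, -1.0]]
wrist_force: [7.0, -9.1, -5.2]
gripper_width: -0.003
120 367.0 1 [0.5314 0.021  0.3023] [177.8  79.7 211.9] ang 1.6054380556728216
120 403.5 8 [0.5247 0.0324 0.2874] [181.9  80.  192.5] ang 1.6371134124656508
200 365.5 4 [0.5507 0.0323 0.3019] [178.   57.4 211.4] ang 1.606699724367129
200 422.6521739130435 46 [0.5429 0.0525 0.285 ] [188.2  54.3 186. ] ang 1.684680820629321
260 364.5 6 [0.5668 0.0416 0.3023] [178.5  38.8 211.5] ang 1.609448378259783
260 486.5 6 [0.549  0.0781 0.296 ] [210.5  36.5 185.9] ang 1.83597742560167
[ 7.07641449 -9.26193265 -3.91583868]
```

View pics/wrist7.png

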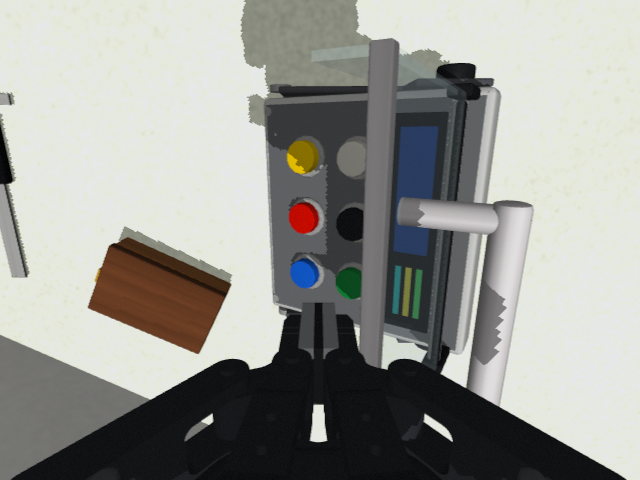

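```bash
python3 -m jog '[{"dx":10,"dy":-18,"dz":0,"roll":0},{"dx":10,"dy":-18,"dz":0,"roll":0},{"dx":15,"dy":-27,"dz":0,"roll":0},{"dx":0,"dy":0,"dz":0,"roll":0}]' -1; python3 - <<'E'
from h import *
from rig import env
import cv2
p,d=env.grab_frame('scene');q=p[:,:,::-1].copy();cv2.imwrite('pics/scene8.png',q)
im=cv2.resize(q[0:280,270:520],None,fx=2.3,fy=2.1,interpolation=cv2.INTER_CUBIC);cv2.imwrite('pics/scene8z.png',im)
s=env.observe();print(s['tcp_pos'],s['wrist_force'],s['gripper_width']);np.savez('pics/s8.npz',tcp=s['tcp_pos'],rot=s['tool_rot'])
E
```

```text
time_s: 10.35
tcp_pos: [0.6417, -0.0136, 0.2683]
tool_rot: [[-0.483, 0.876, -0.001], [0.876, 0.483, -0.001], [-0.001, -0.001, -1.0]]
wrist_force: [-0.4, 0.4, -0.5]
gripper_width: 0.677
[ 0.64098041 -0.01102602  0.26826675] [-0.6749215   0.1767757   0.09439684] 0.7679623382826316
```

View pics/scene8z.png

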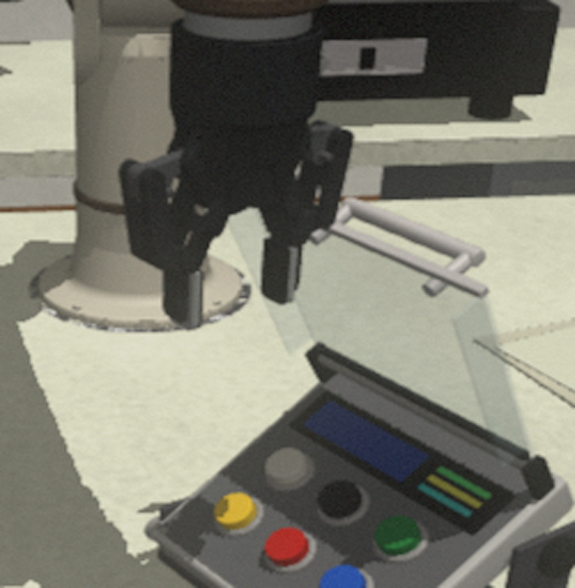

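```bash
python3 - <<'E'
from h import *
from rig import env
import numpy as np
z=np.load('pics/s8.npz');tcp,rot=z['tcp'],z['rot'];c=env.get_calibration('scene');C=-c['R'].T@c['t']
print('cam',C)
for nm,(a,b) in dict(rk_top=(350,135),rk_mid=(345,190),rk_low=(333,230),rtip_out=(300,295),rtip_bot=(280,302),ltip=(185,325),lk_top=(122,168),lk_low=(140,262),body_r=(318,110),body_l=(170,100),flange_r=(328,20)).items():
    u,v=270+a/2.3,b/2.1
    r=c['R'].T@(np.linalg.inv(c['camera_matrix'])@[u,v,1]);n=rot[:,1]
    P=C+r*((tcp-C)@n/(r@n));q=rot.T@(P-tcp);print(nm,(q*1000).round(1))
E
```

```text
cam [ 1.35086564 -0.13634279  0.61303863]
rk_top [ 75.1  -0.  -98.5]
rk_mid [ 75.5  -0.  -64.3]
rk_low [ 69.3  -0.  -39.8]
rtip_out [48.5 -0.  -1.3]
rtip_bot [33.7  0.  -0.3]
ltip [-33.8  -0.   -3.1]
lk_top [ -75.5   -0.  -108.3]
lk_low [-64.2   0.  -51.1]
body_r [  50.2    0.  -117.8]
body_l [ -47.    0. -140.]
flange_r [  51.8   -0.  -167.8]
```

```bash
python3 - <<'E'
from h import *
par=np.load('par.npy');yaw=par[2];e=np.array([np.cos(yaw),np.sin(yaw)])
for k,du in(('blue',-3),('white',-9),('yellow',-3),('green',-9)):
    u,v,n=K[k];P=slope2world((u+du,v,24),par);xy=P[:2]-.057*e
    print(k,'TCP xy pressed',xy.round(4),'tip z pressed',P[2].round(4),'first contact z',(P[2]+.0081).round(4),'TCP z(-13) first',(P[2]+.0081-.013).round(4),'e.s contact',(P[:2]@e).round(4))
E
```

```text
blue TCP xy pressed [0.6908 0.0117] tip z pressed 0.0692 first contact z 0.0773 TCP z(-13) first 0.0643 e.s contact -0.269
white TCP xy pressed [ 0.5761 -0.0085] tip z pressed 0.0911 first contact z 0.0992 TCP z(-13) first 0.0862 e.s contact -0.2308
yellow TCP xy pressed [ 0.5947 -0.0418] tip z pressed 0.0692 first contact z 0.0773 TCP z(-13) first 0.0643 e.s contact -0.269
green TCP xy pressed [0.6722 0.0451] tip z pressed 0.0911 first contact z 0.0992 TCP z(-13) first 0.0862 e.s contact -0.2308
```

```bash
python3 -m jog '[{"dx":25,"dy":12,"dz":0,"roll":0},{"dx":25,"dy":12,"dz":-20,"roll":0},{"dx":0,"dy":0,"dz":-40,"roll":0},{"dx":0,"dy":0,"dz":-40,"roll":0},{"dx":0,"dy":0,"dz":-35,"roll":0},{"dx":0,"dy":0,"dz":-20,"roll":0},{"dx":0,"dy":0,"dz":0,"roll":0},{"dx":0,"dy":0,"dz":0,"roll":0}]'; python3 - <<'E'
from h import *
from rig import env
import cv2
s=env.observe();print(s['tcp_pos'],s['wrist_force'],s['gripper_width'],s['tool_rot'])
p,d=env.grab_frame('scene');q=p[:,:,::-1].copy();im=cv2.resize(q[50:330,310:560],None,fx=2.3,fy=2.1,interpolation=cv2.INTER_CUBIC);cv2.imwrite('pics/scene9z.png',im)
p,d=env.grab_frame('wrist');cv2.imwrite('pics/wrist9.png',p[:,:,::-1])
E
```

```text
time_s: 11.2
tcp_pos: [0.6908, 0.0157, 0.1142]
tool_rot: [[-0.488, 0.873, -0.001], [0.873, 0.488, 0.002], [0.002, 0.0, -1.0]]
wrist_force: [0.7, 0.4, 1.3]
gripper_width: 1.001
[0.69076599 0.01565492 0.11416699] [0.65247996 0.41756622 1.30063115] 1.0006045148708798 [[-4.87604224e-01  8.73064526e-01 -6.74456992e-04]
 [ 8.73063108e-01  4.87604656e-01  1.58384455e-03]
 [ 1.71166686e-03  1.83445775e-04 -9.99998518e-01]]
```

View pics/scene9z.png

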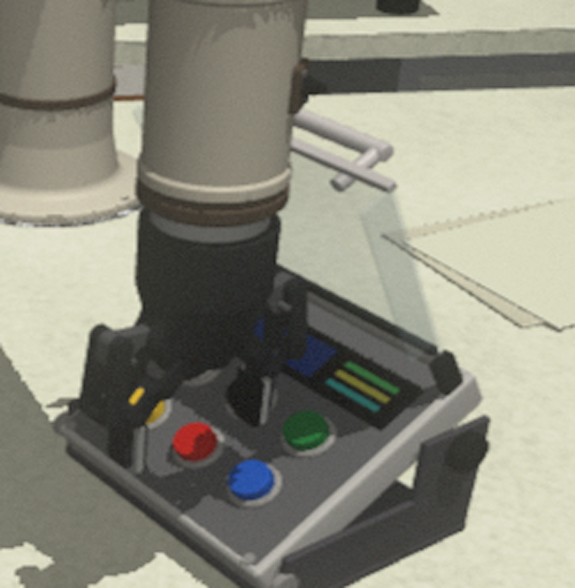

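View pics/wrist9.png

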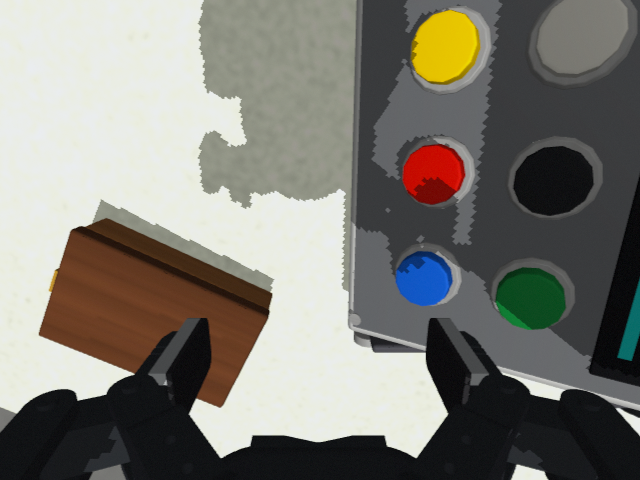

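```bash
python3 - <<'E'
from h import *; from rig import env; import cv2
c=env.get_calibration('wrist');im=cv2.imread('pics/wrist9.png');h=cv2.cvtColor(im,cv2.COLOR_BGR2HSV)
obs={}
roi=np.zeros(h.shape[:2],np.uint8);roi[0:335,385:585]=1
for k,(lo,hi) in dict(blue=(98,120),green=(50,90),yellow=(18,34),red=(170,190)).items():
    H=h[...,0].astype(int);H=np.where(H<12,H+180,H) if k=='red' else H
    m=((H>=lo)&(H<=hi)&(h[...,1]>110)&(h[...,2]>25)&(roi>0)).astype(np.uint8)
    n_,l,st,ce=cv2.connectedComponentsWithStats(m);i=1+np.argmax(st[1:,4]);print(k,st[i],ce[i].round(1))
    if st[i][0]>0: obs[k]=ce[i]
p=np.load('par.npy');pp=proj(c,slope2world([K[k] for k in obs],p));print(pp.round(1))
f=lambda q:(proj(c,slope2world([K[k] for k in obs],[*q,p[2],p[3]]))-np.array(list(obs.values()))).ravel()
r=least_squares(f,p[:2]);print('wrist',r.x,r.fun.round(1),p)
s=env.observe()
print('tip px',proj(c,np.array([s['tcp_pos']+s['tool_rot']@np.array([a/1000,b/1000,-.013]) for a in(42.5,57) for b in(-11,11)])).round(0))
E
```

```text
blue [ 395  251   58   55 2417] [423.4 278.1]
green [ 495  268   71   62 3402] [530.3 298.3]
yellow [ 411   10   70   75 4010] [444.9  47.2]
red [ 402  144   63   61 2955] [433.  173.6]
[[424.7 279.5]
 [533.4 300.3]
 [447.   44.7]
 [434.8 173.2]]
wrist [0.58393511 0.09055986] [-0.6  1.5  0.9  2.1 -0.2 -2.3 -0.2 -0.2] [0.5834     0.0914     2.07921074 0.52063172]
tip px [[433. 312.]
 [427. 361.]
 [470. 312.]
 [463. 361.]]
```

```bash
python3 -m jog '[{"dx":0,"dy":-4,"dz":-15,"roll":0},{"dx":0,"dy":0,"dz":-20,"roll":0},{"dx":0,"dy":0,"dz":-10,"roll":0},{"dx":0,"dy":0,"dz":0,"roll":0},{"dx":0,"dy":0,"dz":0,"roll":0}]'; python3 -m jog '[{"dx":0,"dy":0,"dz":-2,"roll":0},{"dx":0,"dy":0,"dz":-2,"roll":0},{"dx":0,"dy":0,"dz":-1,"roll":0},{"dx":0,"dy":0,"dz":0,"roll":0}]'
```

```text
time_s: 11.8
tcp_pos: [0.6912, 0.0092, 0.069]
tool_rot: [[-0.486, 0.874, 0.0], [0.874, 0.486, 0.0], [0.0, 0.0, -1.0]]
wrist_force: [0.5, -0.3, 0.1]
gripper_width: 1.002
time_s: 12.2
tcp_pos: [0.6911, 0.0092, 0.0639]
tool_rot: [[-0.486, 0.874, -0.0], [0.874, 0.486, -0.0], [-0.0, -0.0, -1.0]]
wrist_force: [-0.5, -1.4, 0.5]
gripper_width: 1.001
```

```bash
python3 -m jog '[{"dx":0,"dy":0,"dz":-2,"roll":0},{"dx":0,"dy":0,"dz":-2,"roll":0},{"dx":0,"dy":0,"dz":0,"roll":0}]'
```

```text
time_s: 12.5
tcp_pos: [0.6908, 0.0092, 0.0594]
tool_rot: [[-0.486, 0.874, -0.001], [0.874, 0.486, -0.0], [0.0, -0.001, -1.0]]
wrist_force: [-0.5, 0.4, 0.7]
gripper_width: 0.995
```

```bash
python3 -m jog '[{"dx":0,"dy":0,"dz":-2,"roll":0},{"dx":0,"dy":0,"dz":0,"roll":0}]';python3 -m jog '[{"dx":0,"dy":0,"dz":-2,"roll":0},{"dx":0,"dy":0,"dz":0,"roll":0}]'; python3 - <<'E'
from rig import env
import cv2
p,d=env.grab_frame('wrist');cv2.imwrite('pics/wrist10.png',p[:,:,::-1])
p,d=env.grab_frame('scene');q=p[:,:,::-1].copy();im=cv2.resize(q[130:330,330:530],None,fx=3,fy=3,interpolation=cv2.INTER_CUBIC);cv2.imwrite('pics/scene10z.png',im)
E
```

```text
time_s: 12.7
tcp_pos: [0.6913, 0.0093, 0.0578]
tool_rot: [[-0.486, 0.874, 0.0], [0.874, 0.486, 0.0], [-0.0, 0.0, -1.0]]
wrist_force: [-0.2, -0.1, 0.5]
gripper_width: 0.999
time_s: 12.9
tcp_pos: [0.6915, 0.0094, 0.0561]
tool_rot: [[-0.486, 0.874, 0.001], [0.874, 0.486, 0.0], [-0.0, 0.001, -1.0]]
wrist_force: [0.2, -0.2, 3.4]
gripper_width: 1.001
```

View pics/wrist10.png

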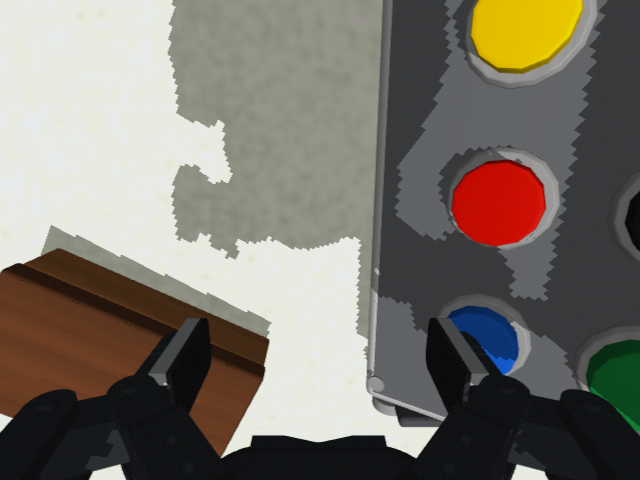

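View pics/scene10z.png

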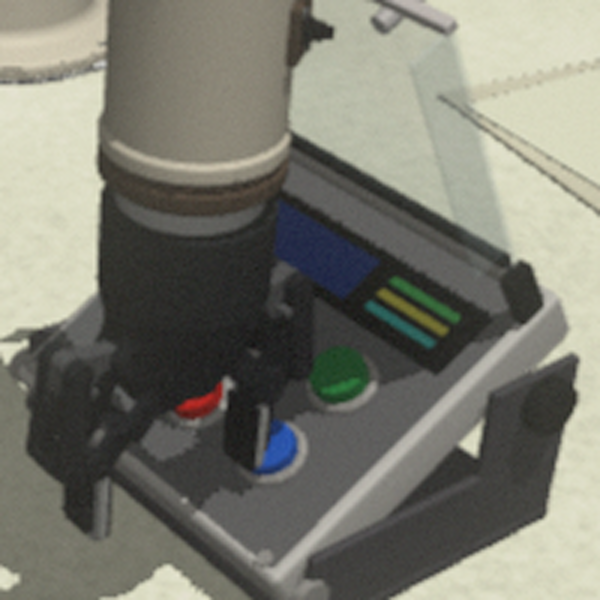

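```bash
python3 -m jog '[{"dx":0,"dy":0,"dz":10,"roll":0},{"dx":-4,"dy":7,"dz":0,"roll":0},{"dx":0,"dy":0,"dz":0,"roll":0},{"dx":0,"dy":0,"dz":-4,"roll":0},{"dx":0,"dy":0,"dz":0,"roll":0}]';for i in 1 2 3; do python3 -m jog '[{"dx":0,"dy":0,"dz":-1.5,"roll":0},{"dx":0,"dy":0,"dz":0,"roll":0}]' | grep -v rot; done
```

```text
time_s: 13.5
tcp_pos: [0.687, 0.0166, 0.0614]
tool_rot: [[-0.486, 0.874, -0.0], [0.874, 0.486, 0.0], [0.0, -0.0, -1.0]]
wrist_force: [-0.1, 0.7, 2.9]
gripper_width: 1.002
time_s: 13.7
tcp_pos: [0.6873, 0.0162, 0.0603]
wrist_force: [0.5, 0.3, 3.8]
gripper_width: 0.998
time_s: 13.9
tcp_pos: [0.6874, 0.0162, 0.0589]
wrist_force: [0.5, -0.6, 4.2]
gripper_width: 1.002
time_s: 14.1
tcp_pos: [0.6874, 0.0163, 0.0576]
wrist_force: [-0.1, 0.1, 5.3]
gripper_width: 0.999
```

```bash
for i in 1 2 3; do python3 -m jog '[{"dx":0,"dy":0,"dz":-1.5,"roll":0},{"dx":0,"dy":0,"dz":0,"roll":0}]' | grep -v rot; done
```

```text
time_s: 14.3
tcp_pos: [0.6875, 0.0163, 0.0563]
wrist_force: [-0.7, 0.7, 5.4]
gripper_width: 1.003
time_s: 14.5
tcp_pos: [0.6876, 0.0164, 0.055]
wrist_force: [0.1, 0.4, 6.5]
gripper_width: 1.0
time_s: 14.7
tcp_pos: [0.6878, 0.0163, 0.0544]
wrist_force: [-1.2, 0.3, 10.9]
gripper_width: 1.002
```

```bash
python3 -m jog '[{"dx":0,"dy":0,"dz":-1,"roll":0},{"dx":0,"dy":0,"dz":0,"roll":0}]' | grep -v rot; python3 -m jog '[{"dx":0,"dy":0,"dz":5,"roll":0},{"dx":0,"dy":0,"dz":5,"roll":0},{"dx":0,"dy":0,"dz":10,"roll":0},{"dx":0,"dy":0,"dz":20,"roll":0},{"dx":0,"dy":0,"dz":0,"roll":0}]' | grep -v rot
python3 - <<'E'
from h import *
from rig import env
import cv2
c=env.get_calibration('scene');C=-c['R'].T@c['t']
def chk(tcp,pts):
  for u,v in pts:
    r=c['R'].T@(np.linalg.inv(c['camera_matrix'])@[u,v,1])
    a=r[:2];b=tcp[:2]-C[:2];t=a@b/(a@a);perp=(a[0]*b[1]-a[1]*b[0])/np.linalg.norm(a);print((u,v),'r',(perp*1000).round(1),'z rel tcp',((C+r*t)[2]-tcp[2]).round(3))
p,d=env.grab_frame('scene');cv2.imwrite('pics/scene11.png',p[:,:,::-1])
g=cv2.cvtColor(p,cv2.COLOR_RGB2GRAY).astype(int);s=env.observe();print(s['tcp_pos'])
cv2.imwrite('pics/scene11z.png',cv2.resize(p[0:280,330:530,::-1],None,fx=2.8,fy=2.1))
chk(np.array([.6908,.0157,.1142]),[(374.3,97.6),(441.3,97.6),(370.9,121.4),(437.4,121.4)])
E
```

```text
time_s: 14.9
tcp_pos: [0.6879, 0.0164, 0.0542]
wrist_force: [-4.4, 0.2, 15.8]
gripper_width: 1.002
time_s: 15.4
tcp_pos: [0.6884, 0.0169, 0.0942]
wrist_force: [0.3, -0.5, -0.3]
gripper_width: 1.001
[0.68767936 0.01673553 0.09286277]
(374.3, 97.6) r -34.7 z rel tcp 0.242
(441.3, 97.6) r 41.1 z rel tcp 0.246
(370.9, 121.4) r -37.3 z rel tcp 0.213
(437.4, 121.4) r 39.8 z rel tcp 0.217
```

View pics/scene11z.png

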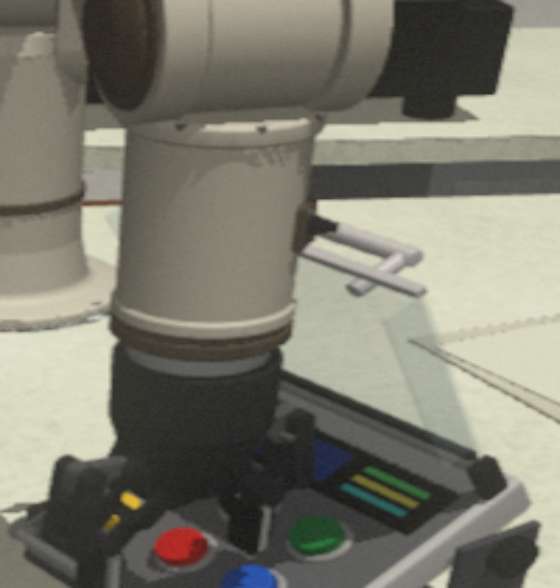

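```bash
python3 - <<'E'
from h import *
from rig import env
c=env.get_calibration('scene');C=-c['R'].T@c['t']
tcp=env.observe()['tcp_pos']
for u,v in [(330+338/2.8,225/2.1),(330+315/2.8,205/2.1),(330+300/2.8,250/2.1),(330+313/2.8,130/2.1),(330+392/2.8,60/2.1),(330+297/2.8,290/2.1),(330+113/2.8,300/2.1)]:
    r=c['R'].T@(np.linalg.inv(c['camera_matrix'])@[u,v,1])
    a=r[:2];b=tcp[:2]-C[:2];t=a@b/(a@a);perp=(a[0]*b[1]-a[1]*b[0])/np.linalg.norm(a);print((u,v),'r',(perp*1000).round(1),'z rel tcp',((C+r*t)[2]-tcp[2]).round(3))
    n=np.array([.874,.487]);k=(tcp[:2]-C[:2])@n/(a@n);P=C+r*k;print('  plane x',((P[:2]-tcp[:2])@[-.487,.874]*1000).round(1),(P[2]-tcp[2]).round(3))
# depth of protrusion
p,d=env.grab_frame('scene')
for a,b in((325,222),(318,215),(302,225),(306,240)):
    u,v=int(330+a/2.8),int(b/2.1);P=px(c,u,v,d[v,u]);q=P-tcp;print((a,b),P.round(3),'uphill',(q[:2]@[-.487,.874]).round(3),'along v',(q[:2]@[-.874,-.487]).round(3),'z',q[2].round(3))
E
```

```text
(450.7142857142857, 107.14285714285714) r 52.8 z rel tcp 0.256
  plane x 76.8 0.234
(442.5, 97.61904761904762) r 42.4 z rel tcp 0.266
  plane x 60.7 0.25
(437.14285714285717, 119.04761904761904) r 39.0 z rel tcp 0.24
  plane x 55.7 0.224
(441.7857142857143, 61.904761904761905) r 37.2 z rel tcp 0.307
  plane x 52.9 0.295
(470.0, 28.57142857142857) r 62.7 z rel tcp 0.344
  plane x 92.6 0.327
(436.07142857142856, 138.0952380952381) r 40.3 z rel tcp 0.216
  plane x 57.5 0.198
(370.3571428571429, 142.85714285714286) r -37.3 z rel tcp 0.205
  plane x -48.0 0.219
(325, 222) [0.707 0.06  0.353] uphill 0.028 along v -0.038 z 0.26
(318, 215) [0.563 0.099 0.299] uphill 0.133 along v 0.069 z 0.207
(302, 225) [0.714 0.048 0.354] uphill 0.015 along v -0.038 z 0.261
(306, 240) [0.704 0.054 0.341] uphill 0.025 along v -0.032 z 0.248
```

```bash
python3 -m jog '[{"dx":0,"dy":0,"dz":35,"roll":0},{"dx":-30,"dy":-16,"dz":0,"roll":0},{"dx":-30,"dy":-16,"dz":0,"roll":0},{"dx":-30,"dy":-14,"dz":0,"roll":0},{"dx":-10,"dy":-3,"dz":0,"roll":0},{"dx":-8,"dy":15,"dz":0,"roll":0},{"dx":-7,"dy":15,"dz":0,"roll":0},{"dx":0,"dy":0,"dz":0,"roll":0},{"dx":0,"dy":0,"dz":0,"roll":0}]'; python3 - <<'E'
from h import *
from rig import env
import cv2
p,d=env.grab_frame('scene');q=p[:,:,::-1].copy();im=cv2.resize(q[0:290,300:540],None,fx=2.4,fy=2.0,interpolation=cv2.INTER_CUBIC);cv2.imwrite('pics/scene12z.png',im)
p,d=env.grab_frame('wrist');cv2.imwrite('pics/wrist12.png',p[:,:,::-1])
E
```

```text
time_s: 16.4
tcp_pos: [0.5727, -0.0007, 0.1268]
tool_rot: [[-0.489, 0.872, 0.0], [0.872, 0.489, 0.001], [0.0, 0.001, -1.0]]
wrist_force: [-0.2, 0.2, -0.5]
gripper_width: 0.999
```

View pics/scene12z.png

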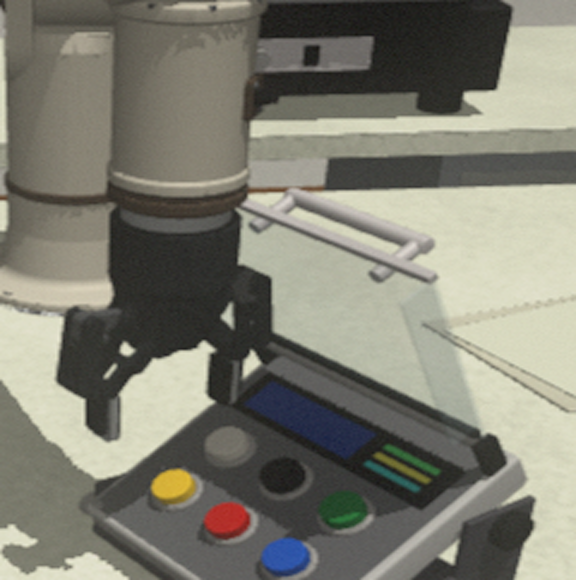

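View pics/wrist12.png

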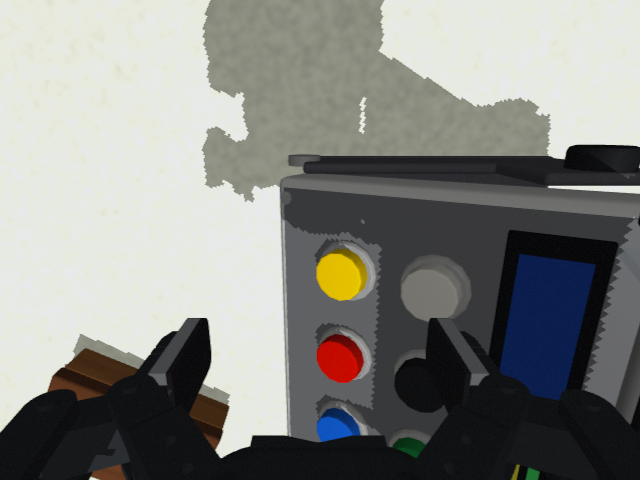

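```bash
python3 -m jog '[{"dx":0,"dy":-1,"dz":-10,"roll":0},{"dx":0,"dy":0,"dz":-15,"roll":0},{"dx":0,"dy":0,"dz":-10,"roll":0},{"dx":0,"dy":0,"dz":-4,"roll":0},{"dx":0,"dy":0,"dz":0,"roll":0},{"dx":0,"dy":0,"dz":0,"roll":0}]'; for i in 1 2; do python3 -m jog '[{"dx":0,"dy":0,"dz":-1.5,"roll":0},{"dx":0,"dy":0,"dz":0,"roll":0}]' | grep -v rot; done; python3 - <<'E'
from h import *
from rig import env
import cv2
p,d=env.grab_frame('scene');q=p[:,:,::-1].copy();im=cv2.resize(q[0:290,300:540],None,fx=2.4,fy=2.0,interpolation=cv2.INTER_CUBIC);cv2.imwrite('pics/scene13z.png',im)
p,d=env.grab_frame('wrist');cv2.imwrite('pics/wrist13.png',p[:,:,::-1])
E
```

```text
time_s: 17.1
tcp_pos: [0.5722, -0.0038, 0.0877]
tool_rot: [[-0.486, 0.874, -0.0], [0.874, 0.486, 0.0], [0.0, -0.0, -1.0]]
wrist_force: [-1.0, -0.7, 0.7]
gripper_width: 0.999
time_s: 17.3
tcp_pos: [0.5724, -0.0038, 0.0866]
wrist_force: [-0.6, 0.0, -0.4]
gripper_width: 0.998
time_s: 17.5
tcp_pos: [0.5724, -0.0038, 0.0851]
wrist_force: [0.0, 1.4, 1.3]
gripper_width: 0.999
```

View pics/scene13z.png

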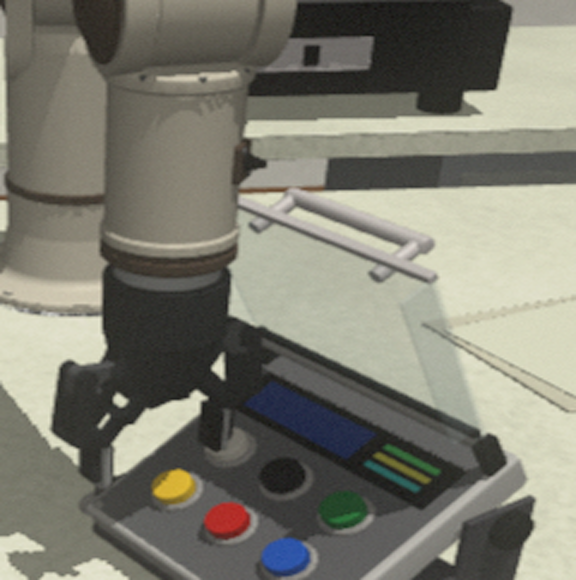

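View pics/wrist13.png

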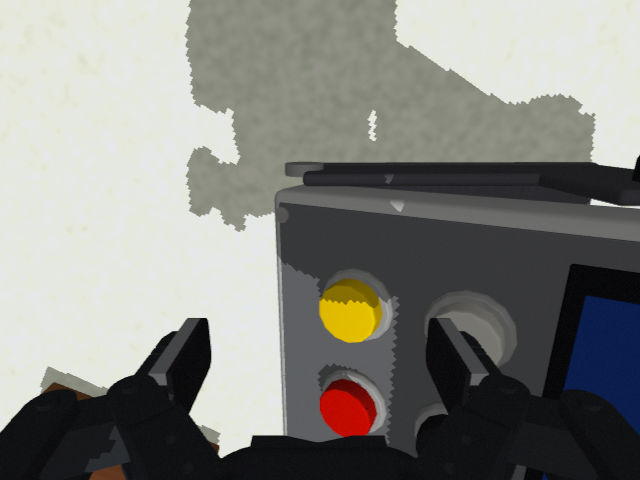

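```bash
python3 -m jog '[{"dx":-0.7,"dy":1.3,"dz":1,"roll":0},{"dx":0,"dy":0,"dz":-2,"roll":0},{"dx":0,"dy":0,"dz":0,"roll":0}]' | grep -v rot; for i in 1 2 3 4 5; do python3 -m jog '[{"dx":0,"dy":0,"dz":-1.5,"roll":0},{"dx":0,"dy":0,"dz":0,"roll":0}]' | grep -v rot; done
```

```text
time_s: 17.9
tcp_pos: [0.5714, -0.0022, 0.0839]
wrist_force: [-0.4, -0.2, 3.0]
gripper_width: 1.002
time_s: 18.1
tcp_pos: [0.5716, -0.0022, 0.0824]
wrist_force: [-0.3, -0.1, 4.0]
gripper_width: 0.996
time_s: 18.3
tcp_pos: [0.5717, -0.0023, 0.0809]
wrist_force: [0.1, 0.2, 6.2]
gripper_width: 1.002
time_s: 18.5
tcp_pos: [0.5718, -0.0023, 0.0795]
wrist_force: [-0.4, 0.5, 6.7]
gripper_width: 0.999
time_s: 18.7
tcp_pos: [0.5719, -0.0023, 0.0782]
wrist_force: [-0.3, 0.2, 6.4]
gripper_width: 1.0
time_s: 18.9
tcp_pos: [0.5721, -0.0023, 0.0773]
wrist_force: [-1.5, -1.3, 10.9]
gripper_width: 1.001
```

```bash
python3 -m jog '[{"dx":0,"dy":0,"dz":-1.5,"roll":0},{"dx":0,"dy":0,"dz":0,"roll":0}]' | grep -v rot;  python3 - <<'E'
from rig import env
import cv2
p,d=env.grab_frame('scene');q=p[:,:,::-1].copy();im=cv2.resize(q[100:290,340:500],None,fx=3.6,fy=3.0,interpolation=cv2.INTER_CUBIC);cv2.imwrite('pics/scene14z.png',im)
E
```

```text
time_s: 19.1
tcp_pos: [0.5722, -0.0023, 0.0769]
wrist_force: [-4.0, -1.0, 19.4]
gripper_width: 1.002
```

View pics/scene14z.png

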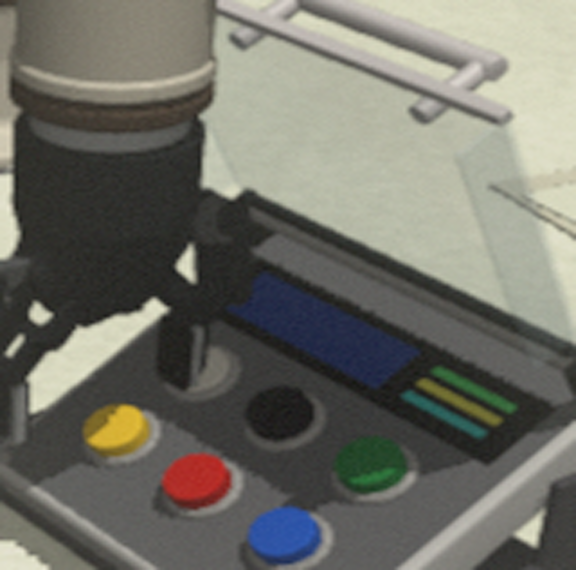

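```bash
python3 -m jog '[{"dx":0,"dy":0,"dz":6,"roll":0},{"dx":0,"dy":0,"dz":12,"roll":0},{"dx":0,"dy":0,"dz":20,"roll":0},{"dx":10,"dy":-17,"dz":0,"roll":0},{"dx":9.5,"dy":-18,"dz":0,"roll":0},{"dx":0,"dy":0,"dz":-15,"roll":0},{"dx":0,"dy":0,"dz":-20,"roll":0},{"dx":0,"dy":0,"dz":-9,"roll":0},{"dx":0,"dy":0,"dz":0,"roll":0},{"dx":0,"dy":0,"dz":0,"roll":0}]' | grep -v rot
```

```text
time_s: 20.15
tcp_pos: [0.5904, -0.0368, 0.0685]
wrist_force: [0.2, -1.1, 0.2]
gripper_width: 1.0
```

```bash
python3 -m jog '[{"dx":1,"dy":0,"dz":-2,"roll":0},{"dx":0,"dy":0,"dz":-2,"roll":0},{"dx":0,"dy":0,"dz":-1,"roll":0},{"dx":0,"dy":0,"dz":0,"roll":0}]' | grep -v rot; python3 - <<'E'
from rig import env
import cv2
p,d=env.grab_frame('wrist');cv2.imwrite('pics/wrist15.png',p[:,:,::-1])
E
for i in 1 2 3 4; do python3 -m jog '[{"dx":0,"dy":0,"dz":-1.5,"roll":0},{"dx":0,"dy":0,"dz":0,"roll":0}]' | grep -v rot; done
```

```text
time_s: 20.55
tcp_pos: [0.5919, -0.0375, 0.0639]
wrist_force: [-0.2, -0.3, -0.1]
gripper_width: 1.004
time_s: 20.8
tcp_pos: [0.5921, -0.0375, 0.0624]
wrist_force: [-0.1, 0.3, 1.8]
gripper_width: 1.001
time_s: 21.0
tcp_pos: [0.5922, -0.0374, 0.0609]
wrist_force: [0.2, 1.3, 2.9]
gripper_width: 1.003
time_s: 21.2
tcp_pos: [0.5922, -0.0373, 0.0594]
wrist_force: [0.6, 0.8, 3.8]
gripper_width: 0.994
time_s: 21.4
tcp_pos: [0.5922, -0.0373, 0.058]
wrist_force: [0.4, 1.1, 5.0]
gripper_width: 1.0
```

View pics/wrist15.png

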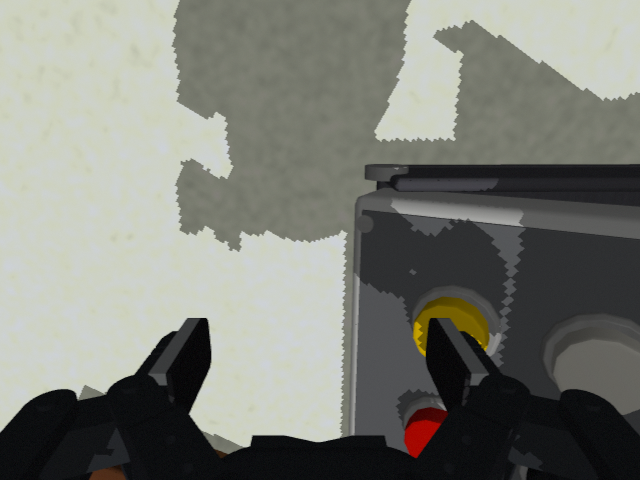

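The tip sits over the yellow key, with the uphill finger at about (455,330), and the key is travelling. I'll keep going to the stop.

```bash
for i in 1 2 3 4; do python3 -m jog '[{"dx":0,"dy":0,"dz":-1.5,"roll":0},{"dx":0,"dy":0,"dz":0,"roll":0}]' | grep -v rot; done
```

```text
time_s: 21.6
tcp_pos: [0.5923, -0.0374, 0.0566]
wrist_force: [-1.0, 0.5, 5.4]
gripper_width: 1.001
time_s: 21.8
tcp_pos: [0.5923, -0.0373, 0.0552]
wrist_force: [-0.1, 0.7, 7.3]
gripper_width: 0.997
time_s: 22.0
tcp_pos: [0.5924, -0.0373, 0.0542]
wrist_force: [-0.9, 0.6, 9.9]
gripper_width: 0.998
time_s: 22.2
tcp_pos: [0.5925, -0.0373, 0.0538]
wrist_force: [-4.8, 0.4, 18.4]
gripper_width: 1.001
```

```bash
python3 -m jog '[{"dx":0,"dy":0,"dz":8,"roll":0},{"dx":0,"dy":0,"dz":25,"roll":0},{"dx":0,"dy":0,"dz":42,"roll":0},{"dx":32,"dy":18,"dz":0,"roll":0},{"dx":32,"dy":18,"dz":0,"roll":0},{"dx":32,"dy":17.5,"dz":0,"roll":0},{"dx":-10,"dy":17,"dz":0,"roll":0},{"dx":-9.5,"dy":18,"dz":0,"roll":0},{"dx":0,"dy":0,"dz":0,"roll":0},{"dx":0,"dy":0,"dz":0,"roll":0}]' | grep -v rot;  python3 - <<'E'
from rig import env
import cv2
p,d=env.grab_frame('wrist');cv2.imwrite('pics/wrist16.png',p[:,:,::-1])
p,d=env.grab_frame('scene');q=p[:,:,::-1].copy();im=cv2.resize(q[0:290,300:540],None,fx=2.4,fy=2.0,interpolation=cv2.INTER_CUBIC);cv2.imwrite('pics/scene16z.png',im)
E
```

```text
time_s: 23.2
tcp_pos: [0.6668, 0.0513, 0.1267]
wrist_force: [-0.0, -0.3, -0.3]
gripper_width: 1.002
```

View pics/wrist16.png

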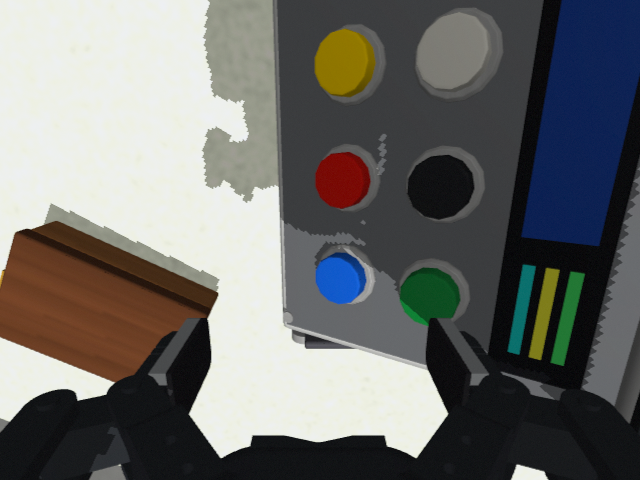

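View pics/scene16z.png

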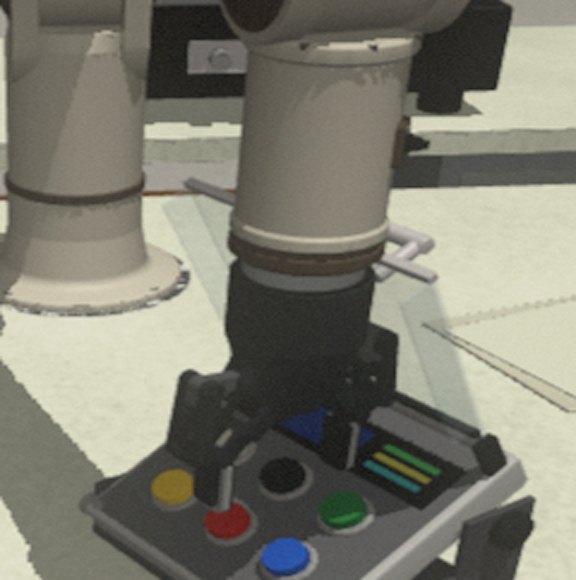

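```bash
python3 -m jog '[{"dx":1,"dy":0,"dz":-10,"roll":0},{"dx":0,"dy":0,"dz":-15,"roll":0},{"dx":0,"dy":0,"dz":-10,"roll":0},{"dx":0,"dy":0,"dz":-3,"roll":0},{"dx":0,"dy":0,"dz":0,"roll":0},{"dx":0,"dy":0,"dz":0,"roll":0}]' | grep -v rot
```

```text
time_s: 23.9
tcp_pos: [0.6695, 0.051, 0.0887]
wrist_force: [0.1, -0.7, 0.4]
gripper_width: 1.0
```

```bash
python3 -m jog '[{"dx":-1,"dy":0.3,"dz":-1.5,"roll":0},{"dx":0,"dy":0,"dz":-1.5,"roll":0},{"dx":0,"dy":0,"dz":-1.5,"roll":0},{"dx":0,"dy":0,"dz":0,"roll":0}]' | grep -v rot;for i in 1 2 3 4 5; do python3 -m jog '[{"dx":0,"dy":0,"dz":-1.5,"roll":0},{"dx":0,"dy":0,"dz":0,"roll":0}]' | grep -v rot; done
```

```text
time_s: 24.3
tcp_pos: [0.6687, 0.0515, 0.0847]
wrist_force: [0.2, 0.7, 3.6]
gripper_width: 1.0
time_s: 24.5
tcp_pos: [0.6688, 0.0516, 0.0832]
wrist_force: [0.0, -0.7, 2.5]
gripper_width: 0.999
time_s: 24.7
tcp_pos: [0.6688, 0.0515, 0.0816]
wrist_force: [0.1, 0.6, 4.9]
gripper_width: 0.996
time_s: 24.9
tcp_pos: [0.6688, 0.0516, 0.0802]
wrist_force: [-0.5, 0.5, 5.2]
gripper_width: 0.998
time_s: 25.1
tcp_pos: [0.6689, 0.0516, 0.0789]
wrist_force: [-0.6, 0.3, 6.7]
gripper_width: 0.999
time_s: 25.3
tcp_pos: [0.669, 0.0517, 0.0776]
wrist_force: [-0.7, 0.8, 7.7]
gripper_width: 1.004
```

Near the stop now. I'll press slightly further, then hold for 2.3 s or more.

```bash
for i in 1 2; do python3 -m jog '[{"dx":0,"dy":0,"dz":-1.3,"roll":0},{"dx":0,"dy":0,"dz":0,"roll":0}]' | grep -v rot; done
```

```text
time_s: 25.5
tcp_pos: [0.6691, 0.0517, 0.0772]
wrist_force: [-2.3, -0.4, 11.8]
gripper_width: 0.997
time_s: 25.7
tcp_pos: [0.6692, 0.0517, 0.0769]
wrist_force: [-4.6, -1.5, 17.9]
gripper_width: 1.003
```

```bash
Z='x'; python3 -m jog '[{"dx":0,"dy":0,"dz":0,"roll":0},{"dx":0,"dy":0,"dz":0,"roll":0},{"dx":0,"dy":0,"dz":0,"roll":0},{"dx":0,"dy":0,"dz":0,"roll":0},{"dx":0,"dy":0,"dz":0,"roll":0},{"dx":0,"dy":0,"dz":0,"roll":0},{"dx":0,"dy":0,"dz":0,"roll":0},{"dx":0,"dy":0,"dz":0,"roll":0},{"dx":0,"dy":0,"dz":0,"roll":0},{"dx":0,"dy":0,"dz":0,"roll":0}]' | grep -v rot; python3 -m jog '[{"dx":0,"dy":0,"dz":0,"roll":0},{"dx":0,"dy":0,"dz":0,"roll":0},{"dx":0,"dy":0,"dz":0,"roll":0},{"dx":0,"dy":0,"dz":0,"roll":0},{"dx":0,"dy":0,"dz":0,"roll":0},{"dx":0,"dy":0,"dz":0,"roll":0},{"dx":0,"dy":0,"dz":0,"roll":0},{"dx":0,"dy":0,"dz":0,"roll":0},{"dx":0,"dy":0,"dz":0,"roll":0},{"dx":0,"dy":0,"dz":0,"roll":0}]' | grep -v rot; python3 -m jog '[{"dx":0,"dy":0,"dz":0,"roll":0},{"dx":0,"dy":0,"dz":0,"roll":0},{"dx":0,"dy":0,"dz":0,"roll":0},{"dx":0,"dy":0,"dz":0,"roll":0}]' | grep -v rot; python3 -m jog '[{"dx":0,"dy":0,"dz":6,"roll":0},{"dx":0,"dy":0,"dz":14,"roll":0},{"dx":0,"dy":0,"dz":25,"roll":0},{"dx":9.5,"dy":-17,"dz":0,"roll":0},{"dx":20,"dy":-35,"dz":15,"roll":0},{"dx":0,"dy":0,"dz":0,"roll":0}]' | grep -v rot
```

```text
time_s: 26.7
tcp_pos: [0.6692, 0.0517, 0.0769]
wrist_force: [-5.1, -0.6, 18.2]
gripper_width: 1.0
time_s: 27.7
tcp_pos: [0.6692, 0.0517, 0.077]
wrist_force: [-5.1, -0.4, 18.6]
gripper_width: 1.001
time_s: 28.1
tcp_pos: [0.6692, 0.0517, 0.077]
wrist_force: [-4.8, 0.1, 17.4]
gripper_width: 0.996
time_s: 28.7
tcp_pos: [0.7009, -0.0098, 0.1358]
wrist_force: [0.7, -1.1, 0.7]
gripper_width: 1.001
```

```bash
python3 -m jog '[{"dx":0,"dy":0,"dz":45,"roll":0},{"dx":0,"dy":0,"dz":45,"roll":0},{"dx":0,"dy":0,"dz":45,"roll":0},{"dx":0,"dy":0,"dz":45,"roll":0},{"dx":0,"dy":0,"dz":45,"roll":0},{"dx":-10,"dy":10,"dz":15,"roll":0},{"dx":-30,"dy":31,"dz":0,"roll":0},{"dx":-30,"dy":31,"dz":0,"roll":0},{"dx":-30,"dy":31,"dz":0,"roll":0},{"dx":-30,"dy":31,"dz":0,"roll":0}]' 1 | grep -v rot; python3 - <<'E'
from rig import env
import cv2
p,d=env.grab_frame('wrist');cv2.imwrite('pics/wrist17.png',p[:,:,::-1])
E
```

```text
time_s: 29.7
tcp_pos: [0.566, 0.1337, 0.3729]
wrist_force: [0.9, 1.8, 0.2]
gripper_width: -0.0
```

View pics/wrist17.png

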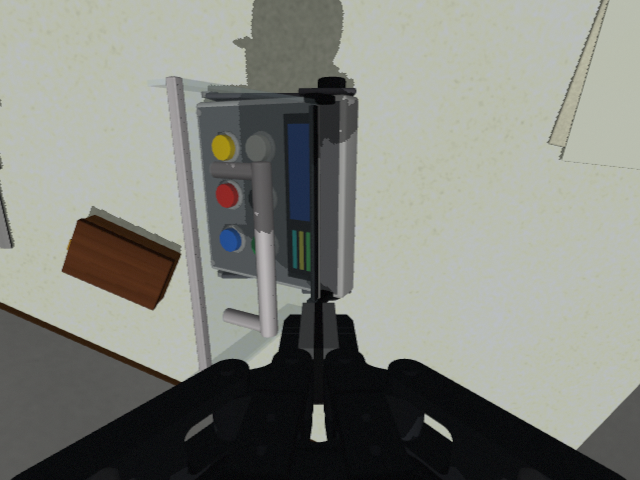

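```bash
python3 -m jog '[{"dx":-3,"dy":4,"dz":-10,"roll":0},{"dx":0,"dy":0,"dz":-35,"roll":0},{"dx":0,"dy":0,"dz":-30,"roll":0},{"dx":0,"dy":0,"dz":-15,"roll":0},{"dx":3,"dy":-6,"dz":0,"roll":0},{"dx":3,"dy":-6,"dz":0,"roll":0},{"dx":0,"dy":0,"dz":0,"roll":0}]' | grep -v rot
```

```text
time_s: 30.45
tcp_pos: [0.5725, 0.1229, 0.285]
wrist_force: [0.8, -0.2, 0.1]
gripper_width: 0.0
```

```bash
python3 -m jog '[{"dx":3,"dy":-5,"dz":0,"roll":0},{"dx":5,"dy":-9,"dz":-3,"roll":0},{"dx":5,"dy":-9,"dz":-3.5,"roll":0},{"dx":5,"dy":-9,"dz":-3.5,"roll":0},{"dx":6,"dy":-11,"dz":-7,"roll":0},{"dx":6,"dy":-11,"dz":-7.5,"roll":0},{"dx":0,"dy":0,"dz":0,"roll":0}]' | grep -v rot; python3 - <<'E'
from rig import env
import cv2
p,d=env.grab_frame('wrist');cv2.imwrite('pics/wrist18.png',p[:,:,::-1])
E
```

```text
time_s: 31.15
tcp_pos: [0.6009, 0.0676, 0.2576]
wrist_force: [-0.0, -0.1, -0.0]
gripper_width: 0.003
```

View pics/wrist18.png

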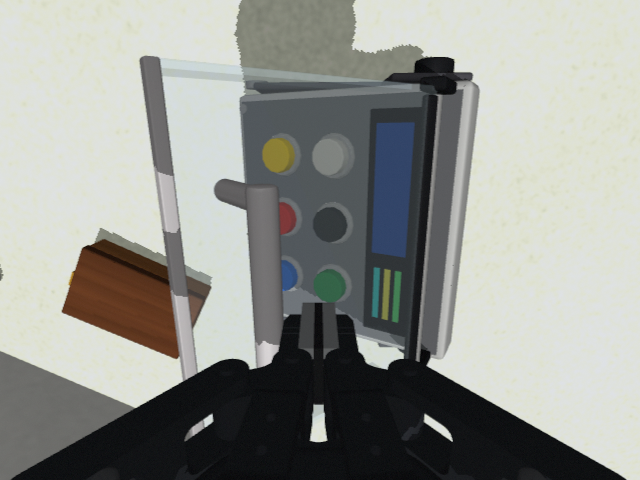

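```bash
python3 -m jog '[{"dx":6,"dy":-10,"dz":-9,"roll":0},{"dx":5,"dy":-9,"dz":-10,"roll":0},{"dx":5,"dy":-8,"dz":-11,"roll":0},{"dx":4,"dy":-7,"dz":-11,"roll":0},{"dx":0,"dy":0,"dz":0,"roll":0}]' | grep -v rot; python3 - <<'E'
from h import *
from rig import env
import cv2
par=np.load('par.npy');c=env.get_calibration('wrist')
p,d=env.grab_frame('wrist');cv2.imwrite('pics/wrist19.png',p[:,:,::-1])
for r in(220,250,280):
    u=np.arange(150,315);z=d[r,u];m=(z>.08);zm=z[m].min();ok=m&(z<zm+.007);P=px(c,u[ok].mean(),r,np.median(z[ok]));q=world2slope(P,par)[0];print(r,u[ok].mean(),ok.sum(),P.round(4),q.round(1),np.arctan2(q[2]-44,172-q[0])-.265)
p,d=env.grab_frame('scene');q=p[:,:,::-1].copy();im=cv2.resize(q[0:290,300:540],None,fx=2.4,fy=2.0);cv2.imwrite('pics/scene19z.png',im)
E
```

```text
time_s: 31.7
tcp_pos: [0.6201, 0.035, 0.2159]
wrist_force: [-0.6, -0.0, -0.2]
gripper_width: 0.006
220 268.5 32 [ 0.5887 -0.0047  0.2272] [ 96.8  42.1 171.9] 0.774268747129036
250 269.5 30 [0.5987 0.0008 0.2271] [ 96.7  30.8 171.8] 0.7732146368734191
280 271.0 31 [0.609  0.0066 0.2273] [ 96.8  18.9 172. ] 0.7747145067582198
```

View pics/wrist19.png

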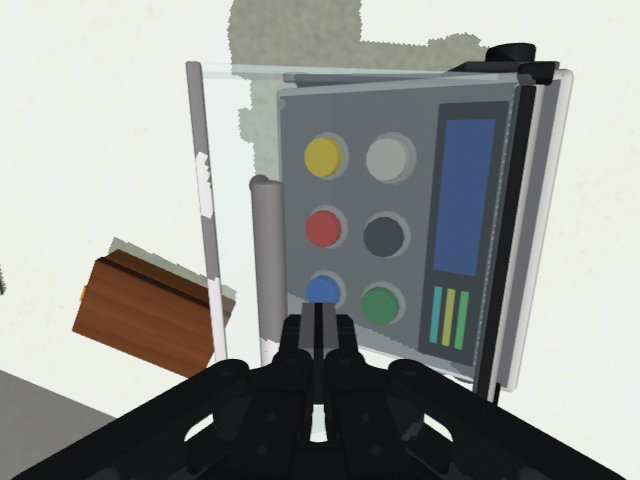

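View pics/scene19z.png

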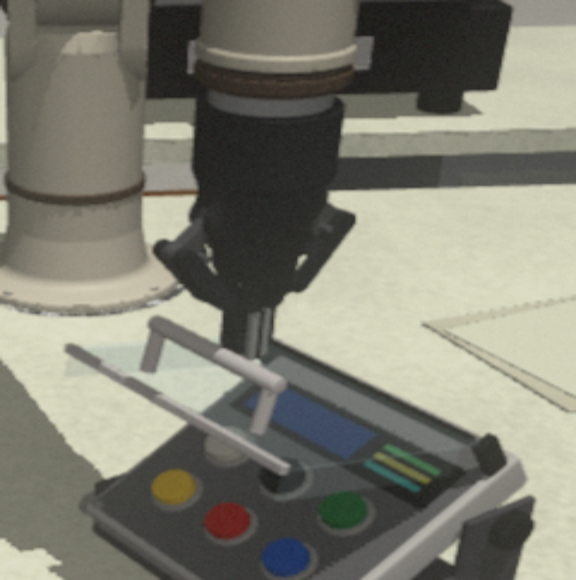

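```bash
python3 -m jog '[{"dx":0,"dy":0,"dz":15,"roll":0},{"dx":0,"dy":0,"dz":17,"roll":0},{"dx":2,"dy":-9,"dz":0,"roll":0},{"dx":3,"dy":-9,"dz":0,"roll":0},{"dx":1,"dy":-2,"dz":-10,"roll":0},{"dx":1,"dy":-2,"dz":-10,"roll":0},{"dx":1,"dy":-2,"dz":-10,"roll":0},{"dx":1,"dy":-2,"dz":-10,"roll":0},{"dx":0,"dy":0,"dz":0,"roll":0}]' | grep -v rot; python3 - <<'E'
from rig import env
import cv2
p,d=env.grab_frame('wrist');cv2.imwrite('pics/wrist20.png',p[:,:,::-1])
E
```

```text
time_s: 32.7
tcp_pos: [0.6285, 0.011, 0.208]
wrist_force: [-0.5, -0.2, -1.1]
gripper_width: 0.001
```

View pics/wrist20.png

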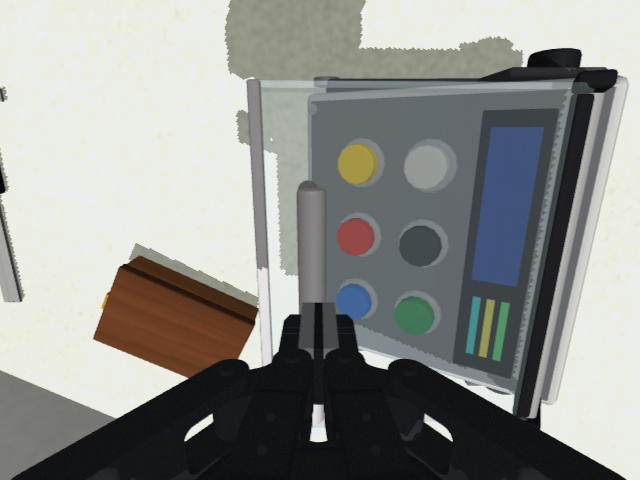

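```bash
python3 -m jog '[{"dx":1,"dy":-2,"dz":-10,"roll":0},{"dx":1,"dy":-2,"dz":-10,"roll":0},{"dx":1,"dy":-1.5,"dz":-10,"roll":0},{"dx":0.5,"dy":-1,"dz":-10,"roll":0},{"dx":0,"dy":-0.5,"dz":-10,"roll":0},{"dx":0,"dy":0,"dz":-10,"roll":0},{"dx":-0.5,"dy":1,"dz":-10,"roll":0},{"dx":0,"dy":0,"dz":-5,"roll":0},{"dx":0,"dy":0,"dz":0,"roll":0}]' | grep -v rot
```

```text
time_s: 33.65
tcp_pos: [0.6318, 0.0057, 0.1344]
wrist_force: [0.2, 0.1, 0.6]
gripper_width: 0.001
```

```bash
for i in 1 2 3; do python3 -m jog '[{"dx":-0.5,"dy":1,"dz":-3,"roll":0},{"dx":0,"dy":0,"dz":0,"roll":0}]' | grep -v rot; done
```

```text
time_s: 33.85
tcp_pos: [0.6323, 0.0066, 0.1326]
wrist_force: [-0.3, -0.8, 0.7]
gripper_width: -0.001
time_s: 34.05
tcp_pos: [0.6319, 0.0074, 0.1297]
wrist_force: [-0.0, 0.3, -0.6]
gripper_width: -0.0
time_s: 34.25
tcp_pos: [0.6312, 0.0084, 0.1264]
wrist_force: [0.3, 0.1, -0.5]
gripper_width: 0.004
```

```bash
for i in 1 2 3; do python3 -m jog '[{"dx":0,"dy":0,"dz":-1.5,"roll":0},{"dx":0,"dy":0,"dz":0,"roll":0}]' | grep -v rot; done
```

```text
time_s: 34.45
tcp_pos: [0.6312, 0.0086, 0.125]
wrist_force: [-0.7, -0.3, 0.2]
gripper_width: 0.002
time_s: 34.65
tcp_pos: [0.6314, 0.0085, 0.1235]
wrist_force: [0.5, 0.4, -0.2]
gripper_width: 0.0
time_s: 34.85
tcp_pos: [0.6315, 0.0084, 0.123]
wrist_force: [-1.8, -0.0, 5.3]
gripper_width: 0.001
```

```bash
python3 -m jog '[{"dx":0,"dy":0,"dz":-1.5,"roll":0},{"dx":0,"dy":0,"dz":0,"roll":0}]' | grep -v rot; python3 -m jog '[{"dx":0,"dy":0,"dz":10,"roll":0},{"dx":0,"dy":0,"dz":40,"roll":0},{"dx":0,"dy":0,"dz":40,"roll":0},{"dx":0,"dy":0,"dz":40,"roll":0},{"dx":0,"dy":0,"dz":40,"roll":0},{"dx":15,"dy":30,"dz":20,"roll":0},{"dx":15,"dy":30,"dz":0,"roll":0},{"dx":0,"dy":0,"dz":0,"roll":0}]' | grep -v rot
python3 - <<'E'
from h import *
from rig import env
import cv2
par=np.load('par.npy');c=env.get_calibration('wrist')
p,d=env.grab_frame('wrist');cv2.imwrite('pics/wrist21.png',p[:,:,::-1]);np.save('pics/wrist21.npy',d)
p,d2=env.grab_frame('scene');cv2.imwrite('pics/scene21.png',p[:,:,::-1])
for r in(120,150,180,200):
    u=np.arange(230,330);z=d[r,u];m=(z>.08);zm=z[m].min();ok=m&(z<zm+.006);P=px(c,u[ok].mean(),r,np.median(z[ok]));q=world2slope(P,par)[0];print(r,u[ok].mean(),ok.sum(),P.round(4),q.round(1),np.arctan2(q[2]-6-44,172-q[0])-.265)
E
```

```text
time_s: 35.05
tcp_pos: [0.6317, 0.0084, 0.1228]
wrist_force: [-5.8, 0.6, 14.3]
gripper_width: 0.002
time_s: 35.85
tcp_pos: [0.6625, 0.0748, 0.3118]
wrist_force: [-0.6, 1.0, -0.7]
gripper_width: -0.001
120 265.5 14 [ 0.6109 -0.0063  0.1222] [34.  23.5 86.8] -0.004200108787557388
150 266.0 13 [0.6325 0.0051 0.1217] [33.2 -0.9 86.6] -0.006900117760554381
180 268.1666666666667 12 [0.6544 0.0184 0.1216] [ 34.  -26.5  86.1] -0.009096862454572696
200 268.5 14 [0.67   0.0268 0.1224] [ 34.2 -44.2  86.9] -0.003323938111347291
```

View pics/wrist21.png

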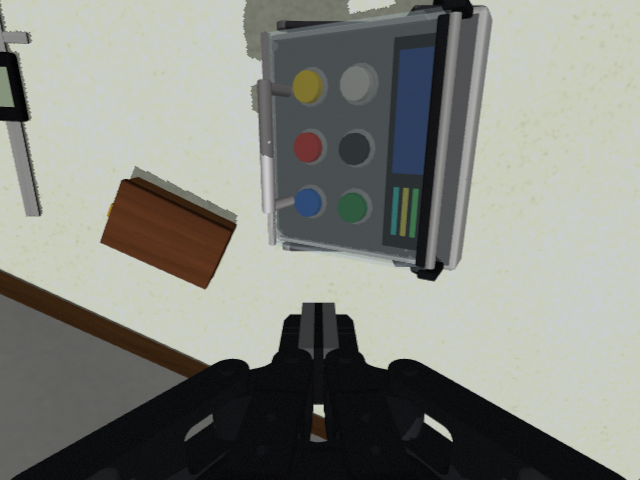

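View pics/scene21.png

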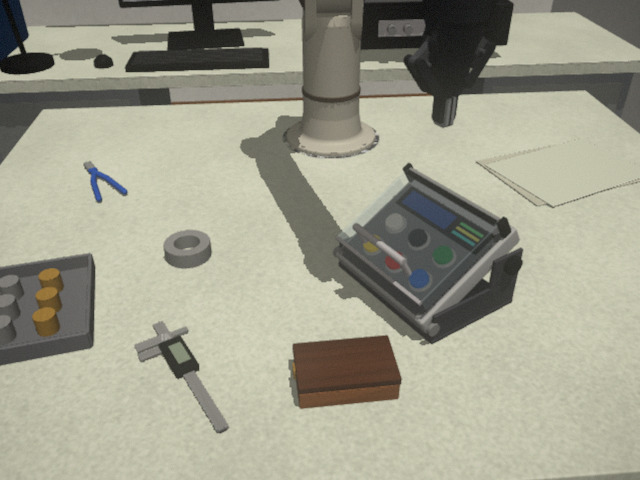

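```bash
python3 - <<'E'
from rig import env
import cv2,numpy as np
a=cv2.imread('pics/scene0.png').astype(int);b=cv2.imread('pics/scene21.png').astype(int)
for n,(x0,y0,x1,y1) in dict(caliper=(130,315,235,435),ring=(160,225,215,270),case=(288,335,405,408)).items(): print(n,np.abs(a-b)[y0:y1,x0:x1].mean().round(2))
s=env.observe();print(s['wrist_force'],s['time_s']);print(env.sign_off())
E
```

```text
caliper 5.15
ring 4.32
case 3.45
[-0.9175459   0.19675388 -0.0860326 ] 35.95
the job is handed in; nothing more can be done
None
```

I carried out the whole homing sequence in the order asked and handed the job in at 36 s of the 72 s allowed.

- **Cover open:** I gripped the handle and swung it to about 1.37 rad, where it stuck. I then pushed the sheet with the shut fingers up to its stop. The camera put it at about 1.61 rad.
- **Keys:** I pressed blue, white and yellow in turn with one fingertip, and let each up again. Green was held down for 2.4 s and then let up. Each key travelled about 8 mm vertically, which matches its 7 mm stroke. The force then rose sharply, which I took as fully home. The highest wrist force I read while pressing was about 20 N. I gave blue one partial touch of about 1 mm to find its contact point before the full press. The black and red keys were not pressed.
- **Cover shut:** I pushed the handle back down to a firm stop with about 15 N. Afterwards the camera gave a cover angle within 0.01 rad of zero, and the arm was clear with no contact force.
- **Caliper, ring gauge and case:** They look unmoved in the last picture, and the before-and-after difference over each was small (3 to 5 grey levels, about image noise).

**Disagreements and problems:**
- The scene and top cameras disagreed by about 10 mm on the console position, so I used the wrist camera, which touch then bore out.
- The fingertip's contact edge was about 10 mm nearer the tool's centre than the stated finger size suggested. I corrected this by feel on the blue key.
- Opening the cover briefly took about 22 N at the wrist because the fingers dragged on its edge, and I changed the path to relieve it.

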